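# Make up two cell-repair kits for a forklift battery

### The arm

A 7-joint arm with a two-finger parallel gripper is mounted at the origin on the work surface. World frame = base frame: x ahead of the robot, y to its left, z up, the work surface at z = 0. Lengths are in mm, angles in degrees, forces in N, time in s.
With the tool pointing down it reaches from about 425 to 825 mm from the base axis. Payload 3.6 kg.
Tool frame: the origin (TCP) lies on the centre line of the jaws, within the pads' length; the fingertips stand 8 mm ahead of it and the grasp point (between the pads) lies 11 mm behind it; z points along the fingers, y is the direction in which the jaws open and shut (so a half turn about z gives the same grasp; the last joint's range is limited). The gripper opens to 93 mm and grips with 3 to 60 N. Pads are 15 mm wide; open, the fingers measure 128 mm over their backs; the gripper's body (75 mm by 188 mm) begins 65 mm behind the grasp point.
Start: joints at [-1.518, 35.231, -0.722, 81.555, 0.464, 63.22, -2.315], TCP at [649.971, 0.024, 226.64] pointing down, gripper open.
Joint ranges: [-178.69, 178.69], [-17.37, 117.87], [-77.05, 75.6], [15.02, 138.74], [-78.02, 258.01], [0.78, 113.62], [-162.83, 162.83]. Speed limits (degrees/s): [159.86, 159.86, 180, 180, 180, 180, 180].

### API

Orientations are given as a 3x3 rotation matrix whose columns are the frame's x, y, z axes.
In Python, from station import env, optics, order gives the robot as it stands. The module is installed in compiled form; this text tells all that it offers.
- The arm moves only by the tool send_rows, never from a script. Its argument "commands" is a list of rows, each an object of numbers: "x", "y", "z": the shift along the tool's x, y, z in m; "wx", "wy", "wz": the turn, a rotation vector about the tool's x, y, z in degrees. A call has 1 to 12 rows; each row is the pose to reach, as a shift and turn from the pose measured when the call began, along the tool's axes at that moment; what a row does not reach only later rows make up. A row lasts 1/12 s, in which the tool goes at most 41.7 mm and 7.16 degrees, less where a joint would pass 70% of its speed; a pose out of reach is approached as far as the arm can. A call with a gripper value outside its range is refused whole. "fingers" is the finger opening in m, from 0 to 0.093, set as the call begins (left out, the last holds). The fingers move at their own pace and stop on an object; "squeeze" is the grip in N (left out, the last holds). Time passes only in rows, so rows that repeat a pose let the fingers close. It gives the time, the measured TCP pose, the force and the opening at its end, in the units of the state.
- env.observe(): the state, without advancing time (a new reading comes with each control period).
- optics.snapshot(name): name is "scene" or "side" or "wrist"; returns (picture, depth): 384x512x3 uint8, blue, green, red; 384x512 float32, mm along the optical axis (not along the pixel's ray), 0 where there is no reading.
- optics.calibration(name): a dict with "fx", "fy", "cx", "cy" (pixels), "rvec" (rotation vector, rad) and "tvec" (3), from world to camera coordinates, as OpenCV has them; the wrist camera has in their place "hand_eye" (4x4, takes a point from camera to tool coordinates, whose origin is the TCP and whose axes are the flange's). Camera axes: x right, y down, z forward; pixel columns grow to the right and rows downward; lengths in mm; the calibration is good to about 2 mm. A picture is of the moment at which its call begins: read the wrist's pose just before it. calibration takes no time and is no camera call.
- order.job_done(): hands the job in, once; it reports no verdict.
The state is a dict: "t": time; "joint_pos": joint angles; "joint_velocities": joint speeds; "joint_efforts": joint torques, N m; "tcp_pos": TCP position; "tcp_rot": TCP orientation; "wrist_force": force on the tool from outside, world axes, zero at the start; "ft_torque": the same for the moment, N m; "width": finger opening in mm.
Only numpy, scipy, OpenCV 4.12 (cv2) and the standard library are available. Lean on these libraries where they do the work, as an engineer would, in place of code of your own. Each camera call takes 0.05 s, during which the arm holds its last target.

### The job

Make up the two cell-repair kits from the stock laid out on the bench. The tray with two short lanes gets both short links, one in each lane, and one crown-topped vent cap in its empty small bay; the tray with one long lane gets the long link in the lane and the round post cover in its empty small bay. Lay every piece flat on its bay's floor, right way up, leave the second vent cap standing where it is, and do not shift the funnel.

Things in the scene. Friction and masses are not known exactly. Their poses are not given: they have to be found in the camera images.
- link_short_1: Short link between two battery cells, lying flat: black rubber-covered bar with round ends, 110 mm long, 36 mm wide, 30 mm high (the lowest 3 mm are two dark red seal rings, one under each end, slightly narrower); small dimple on top of each end. Origin: centre of the underside, x along its length (both ends alike), z up. Sides are upright and can be gripped across the 36 mm width. About 0.24 kg. Same as the other short link.
- link_short_2: Short link between two battery cells, lying flat: black rubber-covered bar with round ends, 110 mm long, 36 mm wide, 30 mm high (the lowest 3 mm are two dark red seal rings, one under each end, slightly narrower); small dimple on top of each end. Origin: centre of the underside, x along its length (both ends alike), z up. Sides are upright and can be gripped across the 36 mm width. About 0.24 kg. Same as the other short link.
- link_long: Long link between two battery cells, lying flat: black rubber-covered bar with round ends, 180 mm long, 36 mm wide, 30 mm high (the lowest 3 mm are two dark red seal rings, one under each end, slightly narrower); small dimple on top of each end. Origin: centre of the underside, x along its length (both ends alike), z up. Sides are upright and can be gripped across the 36 mm width. About 0.38 kg. The only long one.
- vent_cap_1: Vent cap: cream plastic, round, crown of five points on top, standing on its stub. Stub 30 mm dia and 10 mm high; above it the round cap, 40 mm dia up to the crown's tips at 36 mm (grip it there). Origin: centre of the stub's underside, z up. About 35 g. Same as the other vent cap.
- vent_cap_2: Vent cap: cream plastic, round, crown of five points on top, standing on its stub. Stub 30 mm dia and 10 mm high; above it the round cap, 40 mm dia up to the crown's tips at 36 mm (grip it there). Origin: centre of the stub's underside, z up. About 35 g. Same as the other vent cap.
- post_cover: Post cover: black round rubber puck, 46 mm dia, 32 mm high in all (the lowest 3 mm are a dark red seal ring of 40 mm dia), small dimple in the middle of the top. Origin: centre of the underside, z up. About 60 g.
- tray_two_lanes: Grey kit tray with two short lanes, 148 (its x) by 202 mm (its y). Fixed. Floor 3 mm thick; walls and ribs 4 mm thick, tops 11 mm above the bench. Origin: centre of the underside, z up. Link lanes 140 (x) by 62 mm (y), centred at x = 0, y = +66 and -66 mm. Between them two small bays, 68 (x) by 62 mm (y): the empty one centred at x = -36 mm, y = 0; that at x = +36 mm already holds bolts.
- tray_long_lane: Grey kit tray with one long lane, 136 (its x) by 218 mm (its y). Fixed. Floor 3 mm thick; walls and ribs 4 mm thick, tops 11 mm above the bench. Origin: centre of the underside, z up. Link lane 62 (x) by 210 mm (y), centred at x = +33 mm, y = 0. Beside it the empty small bay, 62 (x) by 68 mm (y), centred at x = -33, y = +71 mm; the longer bay at x = -33, y = -36 mm already holds bolts.
- funnel: Black funnel standing mouth down, 116 mm dia at the bench, 125 mm high, a bystander. Origin: centre of its mouth on the bench.

How it is judged (in metres and radians):
At the end, for the whole second after the job is handed in: Both short links lie in lanes of their own and one cap in the empty bay of the two-lane tray; long link and post cover in theirs: centres within 13 to 19 mm of the bay's, links along the lane (0.3 rad), all flat on the floor (3.5 mm, 0.06 rad), at rest; other cap within 25 mm of its start, upright ((((x of link_short_1 in the frame of tray_two_lanes between -0.018 and 0.018 m and y of link_short_1 in the frame of tray_two_lanes between 0.05 and 0.082 m and z of link_short_1 in the frame of tray_two_lanes between 0.0005 and 0.0065 m and angle between link_short_1's own z axis and vertical below 0.06 rad and linear speed of link_short_1 below 0.02 m/s and angle between the x axis of link_short_1 and the x axis of tray_two_lanes, either way round below 0.3 rad) and (x of link_short_2 in the frame of tray_two_lanes between -0.018 and 0.018 m and y of link_short_2 in the frame of tray_two_lanes between -0.082 and -0.05 m and z of link_short_2 in the frame of tray_two_lanes between 0.0005 and 0.0065 m and angle between link_short_2's own z axis and vertical below 0.06 rad and linear speed of link_short_2 below 0.02 m/s and angle between the x axis of link_short_2 and the x axis of tray_two_lanes, either way round below 0.3 rad)) or ((x of link_short_2 in the frame of tray_two_lanes between -0.018 and 0.018 m and y of link_short_2 in the frame of tray_two_lanes between 0.05 and 0.082 m and z of link_short_2 in the frame of tray_two_lanes between 0.0005 and 0.0065 m and angle between link_short_2's own z axis and vertical below 0.06 rad and linear speed of link_short_2 below 0.02 m/s and angle between the x axis of link_short_2 and the x axis of tray_two_lanes, either way round below 0.3 rad) and (x of link_short_1 in the frame of tray_two_lanes between -0.018 and 0.018 m and y of link_short_1 in the frame of tray_two_lanes between -0.082 and -0.05 m and z of link_short_1 in the frame of tray_two_lanes between 0.0005 and 0.0065 m and angle between link_short_1's own z axis and vertical below 0.06 rad and linear speed of link_short_1 below 0.02 m/s and angle between the x axis of link_short_1 and the x axis of tray_two_lanes, either way round below 0.3 rad))) and (((x of vent_cap_1 in the frame of tray_two_lanes between -0.055 and -0.017 m and y of vent_cap_1 in the frame of tray_two_lanes between -0.016 and 0.016 m and z of vent_cap_1 in the frame of tray_two_lanes between 0.0005 and 0.0065 m and angle between vent_cap_1's own z axis and vertical below 0.06 rad and linear speed of vent_cap_1 below 0.02 m/s) and distance of vent_cap_2 from where it was at the start of the episode below 0.025 m and angle between vent_cap_2's own z axis and vertical below 0.1 rad) or ((x of vent_cap_2 in the frame of tray_two_lanes between -0.055 and -0.017 m and y of vent_cap_2 in the frame of tray_two_lanes between -0.016 and 0.016 m and z of vent_cap_2 in the frame of tray_two_lanes between 0.0005 and 0.0065 m and angle between vent_cap_2's own z axis and vertical below 0.06 rad and linear speed of vent_cap_2 below 0.02 m/s) and distance of vent_cap_1 from where it was at the start of the episode below 0.025 m and angle between vent_cap_1's own z axis and vertical below 0.1 rad)) and x of link_long in the frame of tray_long_lane between 0.017 and 0.049 m and y of link_long in the frame of tray_long_lane between -0.018 and 0.018 m and z of link_long in the frame of tray_long_lane between 0.0005 and 0.0065 m and angle between each of link_long, post_cover's own z axis and vertical below 0.06 rad and linear speed of each of link_long, post_cover below 0.02 m/s and angle between the x axis of link_long and the y axis of tray_long_lane, either way round below 0.3 rad and x of post_cover in the frame of tray_long_lane between -0.046 and -0.02 m and y of post_cover in the frame of tray_long_lane between 0.055 and 0.087 m and z of post_cover in the frame of tray_long_lane between 0.0005 and 0.0065 m); the robot touches nothing.
It fails at once if the funnel is shifted by more than 30 mm or tipped (distance of funnel from where it was at the start of the episode above 0.03 m or angle between funnel's own z axis and vertical above 0.2 rad).
It also fails if it takes over 109 s, if anything falls off the work surface, if the arm or the gripper's body presses on something with over 40 N, if the wrist force passes 120 N, or if a joint passes its speed limit or range.

## Working session

There is one attempt and no reset: what is moved stays moved. The work goes in short steps, Python scripts to look and compute and a tool call to move; the robot and the scene stay as the last step left them, time stands still between calls to the robot, and variables do not carry over. Pictures are saved under pics/ and viewed, and the job is handed in when it is done.

Besides the shell and the picture viewer there is one more tool, called after "Request:" as name(argument=value, ...) on one line, values as JSON. send_rows: Moves the arm, as the interface text tells. Its arguments: {"type":"object","properties":{"commands":{"type":"array","items":{"type":"object","properties":{"x":{"type":"number"},"y":{"type":"number"},"z":{"type":"number"},"wx":{"type":"number"},"wy":{"type":"number"},"wz":{"type":"number"}}}},"fingers":{"type":"number"},"squeeze":{"type":"number"}},"required":["commands"]}

```bash
mkdir -p pics; python3 - <<'E'
from station import env, optics, order
import cv2,numpy as np
s=env.observe();print(s)
for n in("scene","side","wrist"):
    c=optics.calibration(n);print(n,c)
    p,d=optics.snapshot(n);np.savez(f"pics/{n}0.npz",p=p,d=d);cv2.imwrite(f"pics/{n}0.png",p)
E
```

```text
{'t': 0.0, 'joint_pos': array([-1.5177649 , 35.28806198, -0.72542134, 81.64030713,  0.46235024,
       63.21839664, -2.31559556]), 'joint_velocities': array([ 0.1071111 , -0.00515062,  0.07093225, -0.06941358,  0.01306817,
       -0.06380056, -0.01492537]), 'joint_efforts': array([ 5.37042069e-04, -4.58937871e+01,  2.08912762e-01, -1.65743172e+01,
       -6.11085235e-02,  2.03703978e-02,  2.53581929e-04]), 'tcp_pos': array([6.49236401e+02, 3.58935336e-02, 2.25500331e+02]), 'tcp_rot': array([[-6.43710044e-05,  9.99996841e-01, -2.51293501e-03],
       [ 9.99999998e-01,  6.44152708e-05,  1.75344937e-05],
       [ 1.76963097e-05, -2.51293388e-03, -9.99996842e-01]]), 'wrist_force': array([-0.13913182,  0.45856548,  0.56448195]), 'ft_torque': array([-0.00379694,  0.00382067, -0.0645469 ]), 'width': 93.09206290109783}
scene {'fx': 462.5506750021475, 'fy': 462.5506750021475, 'cx': 257.5276978002451, 'cy': 194.17925888664357, 'rvec': array([ 1.55376249,  2.01757683, -0.79207298]), 'tvec': array([ 163.20449652, -381.01574325, 1632.94333546])}
side {'fx': 444.3763087622399, 'fy': 444.3763087622399, 'cx': 251.79254008265872, 'cy': 183.7380242936861, 'rvec': array([ 0.06459049, -2.81558672,  1.30615728]), 'tvec': array([597.17834844,  53.119678  , 914.66129567])}
wrist {'fx': 345.2671845824357, 'fy': 345.2671845824357, 'cx': 257.1314303075707, 'cy': 191.55158416722875, 'hand_eye': array([[-2.13180620e-04, -9.56940215e-01, -2.90284999e-01,
         8.07866886e+01],
       [ 9.99999647e-01,  3.20582267e-05, -8.40065288e-04,
        -4.07877325e-01],
       [ 8.13198280e-04, -2.90285075e-01,  9.56939870e-01,
        -1.57908482e+02],
       [ 0.00000000e+00,  0.00000000e+00,  0.00000000e+00,
         1.00000000e+00]])}
```

View pics/scene0.png

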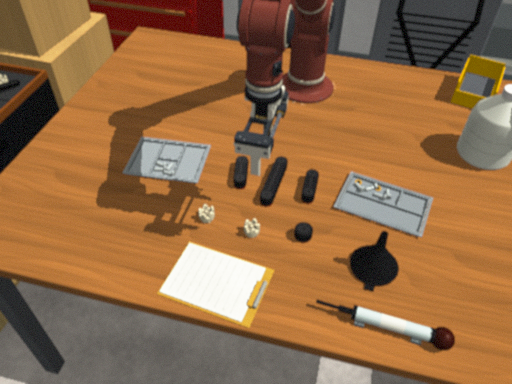

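View pics/side0.png

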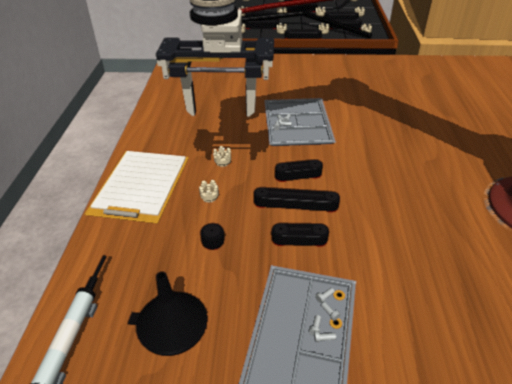

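View pics/wrist0.png

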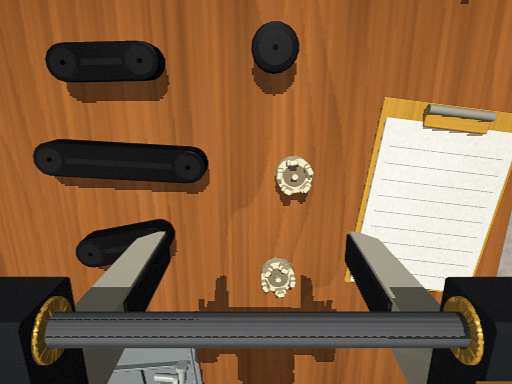

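```bash
cat > h.py <<'E'
import numpy as np,cv2
from scipy.spatial.transform import Rotation as R
from station import env,optics
def cam(n,s=None):
    c=optics.calibration(n);K=(c['fx'],c['fy'],c['cx'],c['cy'])
    if n=='wrist':
        T=np.eye(4);T[:3,:3]=s['tcp_rot'];T[:3,3]=s['tcp_pos'];M=T@c['hand_eye']
    else:
        M=np.eye(4);M[:3,:3]=cv2.Rodrigues(c['rvec'])[0];M[:3,3]=np.ravel(c['tvec']);M=np.linalg.inv(M)
    return K,M
def cloud(d,K,M):
    v,u=np.mgrid[:d.shape[0],:d.shape[1]]
    P=np.stack([(u-K[2])/K[0]*d,(v-K[3])/K[1]*d,d],-1)
    W=P@M[:3,:3].T+M[:3,3];W[d<=0]=np.nan;return W
def onplane(u,v,z,K,M):
    r=M[:3,:3]@np.array([(u-K[2])/K[0],(v-K[3])/K[1],1]);return M[:3,3]+r*(z-M[2,3])/r[2]
def proj(P,K,M):
    q=(np.asarray(P)-M[:3,3])@M[:3,:3];return q[...,0]/q[...,2]*K[0]+K[2],q[...,1]/q[...,2]*K[1]+K[3]
def topdown(p,d,K,M,x0,x1,y0,y1,res=1.0,z=0):
    # orthorectify at plane z : rows = x desc?, col = y
    xs=np.arange(x1,x0,-res);ys=np.arange(y1,y0,-res)
    X,Y=np.meshgrid(xs,ys,indexing='ij');G=np.stack([X,Y,np.full_like(X,z)],-1)
    u,v=proj(G,K,M);return cv2.remap(p,u.astype(np.float32),v.astype(np.float32),cv2.INTER_LINEAR)
E
python3 - <<'E'
from h import *
f=np.load('pics/scene0.npz');K,M=cam('scene')
W=cloud(f['d'],K,M)
cv2.imwrite('pics/td_scene.png',topdown(f['p'],None,K,M,400,900,-400,400,1,10))
cv2.imwrite('pics/sc_r.png',cv2.resize(f['p'][150:260,320:450],None,fx=6,fy=6)[:600,:800])
cv2.imwrite('pics/sc_l.png',cv2.resize(f['p'][125:195,115:220],None,fx=7,fy=7)[:600,:800])
s=env.observe();f=np.load('pics/wrist0.npz');K,M=cam('wrist',s);W=cloud(f['d'],K,M)
for n,u,v in[('s1',105,61),('long',120,160),('s2',125,243),('puck',275,45),('capA',295,176),('capB',278,275),('tab',230,120)]:
    print(n,W[v,u].round(1))
E
```

```text
s1 [502.7 104.5  31.5]
long [505.9   8.1  31.4]
s2 [499.8 -87.2  29.5]
puck [665.1 118.3  34. ]
capA [688.4  -9.6  28.6]
capB [ 672.9 -131.2   23.1]
tab [618.5  46.   -0.7]
```

View pics/td_scene.png

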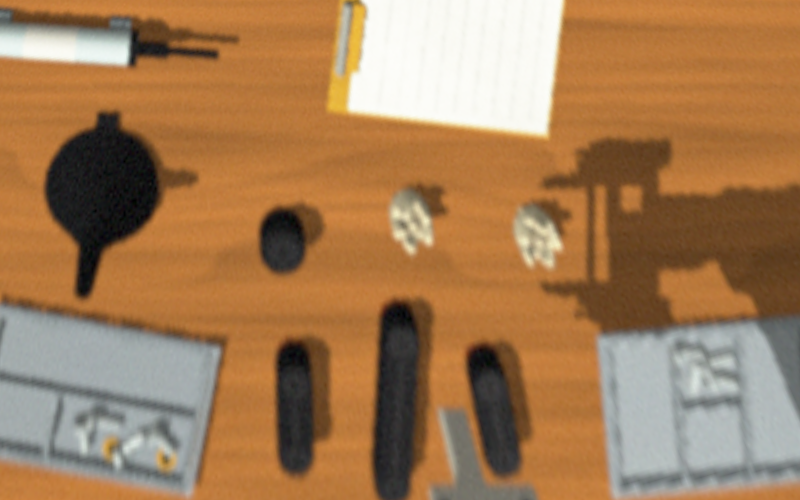

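View pics/sc_r.png

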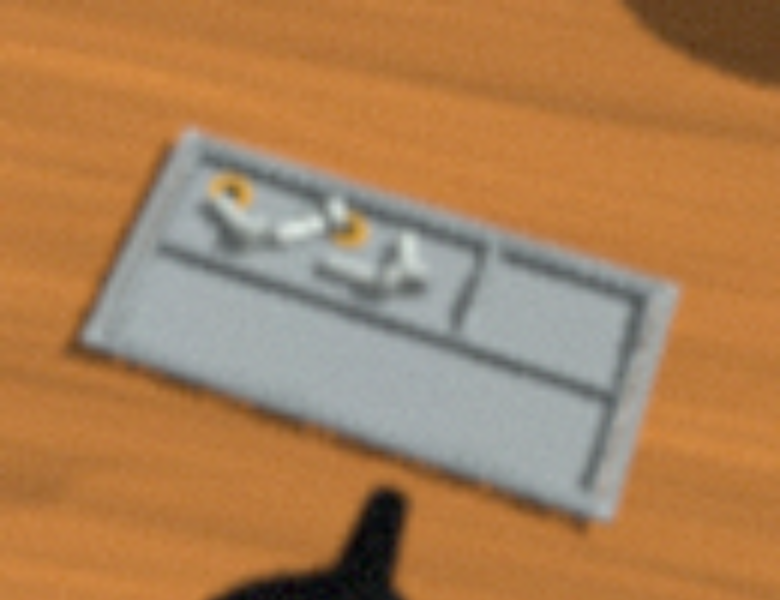

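View pics/sc_l.png

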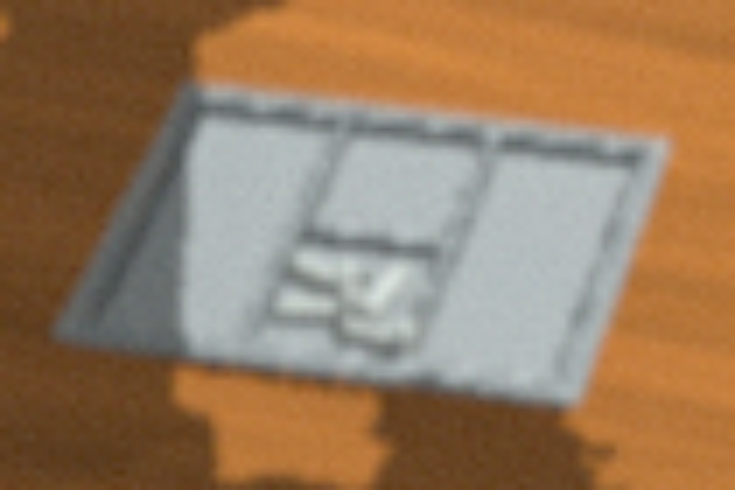

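Request:
send_rows(commands=[{"x": 0.27, "y": -0.16, "z": -0.02, "wz": 90}, {"x": 0.27, "y": -0.16, "z": -0.02, "wz": 90}, {"x": 0.27, "y": -0.16, "z": -0.02, "wz": 90}, {"x": 0.27, "y": -0.16, "z": -0.02, "wz": 90}, {"x": 0.27, "y": -0.16, "z": -0.02, "wz": 90}, {"x": 0.27, "y": -0.16, "z": -0.02, "wz": 90}, {"x": 0.27, "y": -0.16, "z": -0.02, "wz": 90}, {"x": 0.27, "y": -0.16, "z": -0.02, "wz": 90}, {"x": 0.27, "y": -0.16, "z": -0.02, "wz": 90}, {"x": 0.27, "y": -0.16, "z": -0.02, "wz": 90}, {"x": 0.27, "y": -0.16, "z": -0.02, "wz": 90}, {"x": 0.27, "y": -0.16, "z": -0.02, "wz": 90}])

```text
invalid input
```

Request:
send_rows(commands=[{"x": 0.03, "y": -0.02, "z": 0, "wx": 0, "wy": 0, "wz": 6}, {"x": 0.06, "y": -0.04, "z": 0, "wx": 0, "wy": 0, "wz": 12}])

```text
t: 0.32
tcp_pos: [609.4, 57.5, 224.8]
tcp_rot: [[0.219, 0.976, -0.003], [0.976, -0.219, -0.001], [-0.002, -0.002, -1.0]]
wrist_force: [1.0, 1.0, -0.5]
width: 92.7
```

Request:
send_rows(commands=[{"x": 0.24, "y": -0.07, "z": 0, "wx": 0, "wy": 0, "wz": 77}, {"x": 0.24, "y": -0.07, "z": 0, "wx": 0, "wy": 0, "wz": 77}, {"x": 0.24, "y": -0.07, "z": 0, "wx": 0, "wy": 0, "wz": 77}, {"x": 0.24, "y": -0.07, "z": 0, "wx": 0, "wy": 0, "wz": 77}, {"x": 0.24, "y": -0.07, "z": 0, "wx": 0, "wy": 0, "wz": 77}, {"x": 0.24, "y": -0.07, "z": 0, "wx": 0, "wy": 0, "wz": 77}, {"x": 0.24, "y": -0.07, "z": 0, "wx": 0, "wy": 0, "wz": 77}, {"x": 0.24, "y": -0.07, "z": 0, "wx": 0, "wy": 0, "wz": 77}, {"x": 0.24, "y": -0.07, "z": 0, "wx": 0, "wy": 0, "wz": 77}, {"x": 0.24, "y": -0.07, "z": 0, "wx": 0, "wy": 0, "wz": 77}, {"x": 0.24, "y": -0.07, "z": 0, "wx": 0, "wy": 0, "wz": 77}, {"x": 0.24, "y": -0.07, "z": 0, "wx": 0, "wy": 0, "wz": 77}])

```text
t: 1.32
tcp_pos: [593.1, 307.2, 223.8]
tcp_rot: [[1.0, 0.005, -0.004], [0.005, -1.0, -0.002], [-0.004, 0.002, -1.0]]
wrist_force: [-0.0, -0.8, -0.9]
width: 93.1
```

Request:
send_rows(commands=[{"x": -0.11, "y": 0, "z": -0.02, "wx": 0, "wy": 0, "wz": 0}, {"x": -0.11, "y": 0, "z": -0.02, "wx": 0, "wy": 0, "wz": 0}, {"x": -0.11, "y": 0, "z": -0.02, "wx": 0, "wy": 0, "wz": 0}, {"x": -0.11, "y": 0, "z": -0.02, "wx": 0, "wy": 0, "wz": 0}, {"x": -0.11, "y": 0, "z": -0.02, "wx": 0, "wy": 0, "wz": 0}, {"x": -0.11, "y": 0, "z": -0.02, "wx": 0, "wy": 0, "wz": 0}])

```text
t: 1.82
tcp_pos: [484.0, 306.6, 244.5]
tcp_rot: [[1.0, 0.006, -0.002], [0.006, -1.0, -0.002], [-0.002, 0.002, -1.0]]
wrist_force: [1.4, -0.1, 0.5]
width: 92.6
```

```bash
python3 - <<'E'
from h import *
s=env.observe();print(s['t'],s['tcp_pos'],s['joint_velocities'].round(1))
p,d=optics.snapshot('wrist');K,M=cam('wrist',s);np.savez('pics/w1.npz',p=p,d=d,M=M);cv2.imwrite('pics/w1.png',p)
cv2.imwrite('pics/td1.png',topdown(p,d,K,M,380,780,0,500,1.3**-1,11))
E
```

```text
1.8167 [483.95025308 306.59581476 244.45461761] [ 0.9  1.1  0.5 -0.8 -0.1  0.1 -0.4]
```

View pics/td1.png

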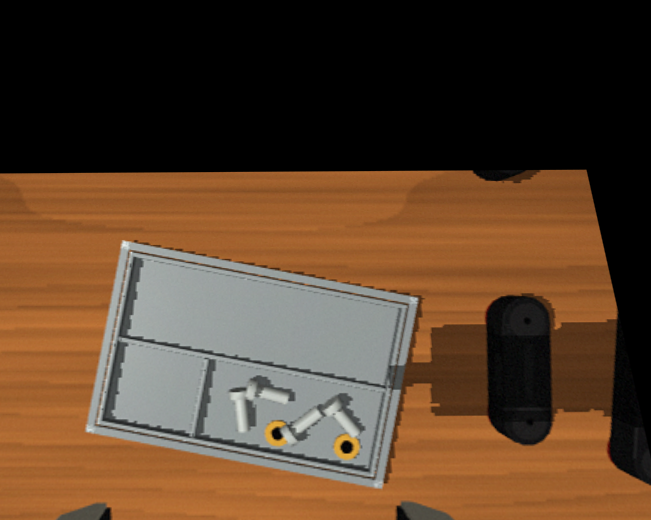

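Request:
send_rows(commands=[{"x": 0, "y": 0.29, "z": -0.07, "wx": 0, "wy": 0, "wz": 0}, {"x": 0, "y": 0.29, "z": -0.07, "wx": 0, "wy": 0, "wz": 0}, {"x": 0, "y": 0.29, "z": -0.07, "wx": 0, "wy": 0, "wz": 0}, {"x": 0, "y": 0.29, "z": -0.07, "wx": 0, "wy": 0, "wz": 0}, {"x": 0, "y": 0.29, "z": -0.07, "wx": 0, "wy": 0, "wz": 0}, {"x": 0, "y": 0.29, "z": -0.07, "wx": 0, "wy": 0, "wz": 0}, {"x": 0, "y": 0.29, "z": -0.07, "wx": 0, "wy": 0, "wz": 0}, {"x": 0, "y": 0.29, "z": -0.07, "wx": 0, "wy": 0, "wz": 0}, {"x": 0, "y": 0.29, "z": -0.07, "wx": 0, "wy": 0, "wz": 0}, {"x": 0, "y": 0.29, "z": -0.07, "wx": 0, "wy": 0, "wz": 0}])

```text
t: 2.7
tcp_pos: [486.7, 16.3, 314.7]
tcp_rot: [[1.0, 0.004, -0.003], [0.004, -1.0, -0.002], [-0.003, 0.002, -1.0]]
wrist_force: [0.6, 0.1, -0.7]
width: 93.0
```

```bash
python3 - <<'E'
from h import *
s=env.observe();print(s['t'],s['tcp_pos'],s['joint_velocities'].round(1),s['joint_pos'].round(0))
p,d=optics.snapshot('wrist');K,M=cam('wrist',s);np.savez('pics/w2.npz',p=p,d=d,M=M)
cv2.imwrite('pics/td2.png',topdown(p,d,K,M,420,740,-230,230,1.5**-1,30))
E
```

```text
2.7 [486.68633818  16.30436177 314.6991326 ] [-2.3  0.6 -2.4  0.6 -0.3 -0.  -0.1] [-26.  17.  29. 100.  -9.  65. -84.]
```

View pics/td2.png

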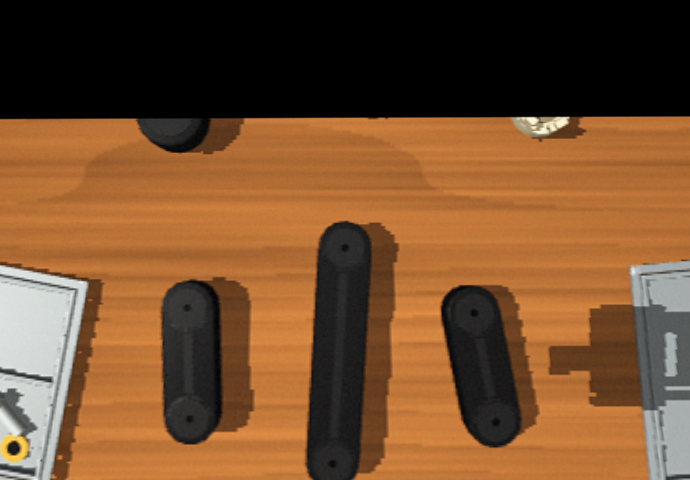

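Request:
send_rows(commands=[{"x": 0, "y": 0.29, "z": 0.04, "wx": 0, "wy": 0, "wz": 0}, {"x": 0, "y": 0.29, "z": 0.04, "wx": 0, "wy": 0, "wz": 0}, {"x": 0, "y": 0.29, "z": 0.04, "wx": 0, "wy": 0, "wz": 0}, {"x": 0, "y": 0.29, "z": 0.04, "wx": 0, "wy": 0, "wz": 0}, {"x": 0, "y": 0.29, "z": 0.04, "wx": 0, "wy": 0, "wz": 0}, {"x": 0, "y": 0.29, "z": 0.04, "wx": 0, "wy": 0, "wz": 0}, {"x": 0, "y": 0.29, "z": 0.04, "wx": 0, "wy": 0, "wz": 0}, {"x": 0, "y": 0.29, "z": 0.04, "wx": 0, "wy": 0, "wz": 0}, {"x": 0, "y": 0.29, "z": 0.04, "wx": 0, "wy": 0, "wz": 0}, {"x": 0, "y": 0.29, "z": 0.04, "wx": 0, "wy": 0, "wz": 0}])

```text
t: 3.58
tcp_pos: [489.4, -270.0, 273.8]
tcp_rot: [[1.0, 0.01, -0.005], [0.01, -1.0, -0.0], [-0.005, -0.0, -1.0]]
wrist_force: [0.2, 0.7, -0.1]
width: 93.0
```

```bash
python3 - <<'E'
from h import *
s=env.observe();print(s['t'],s['tcp_pos'],s['joint_velocities'].round(1),s['joint_pos'].round(0))
p,d=optics.snapshot('wrist');K,M=cam('wrist',s);np.savez('pics/w3.npz',p=p,d=d,M=M)
cv2.imwrite('pics/td3.png',topdown(p,d,K,M,380,780,-500,0,1.3**-1,11))
E
```

```text
3.5833 [ 489.4039153  -270.01259995  273.75290707] [-1.6 -1.  -0.6  0.3  0.2  0.   0.1] [  6.  27.  31.  93. -15.  64. -48.]
```

View pics/td3.png

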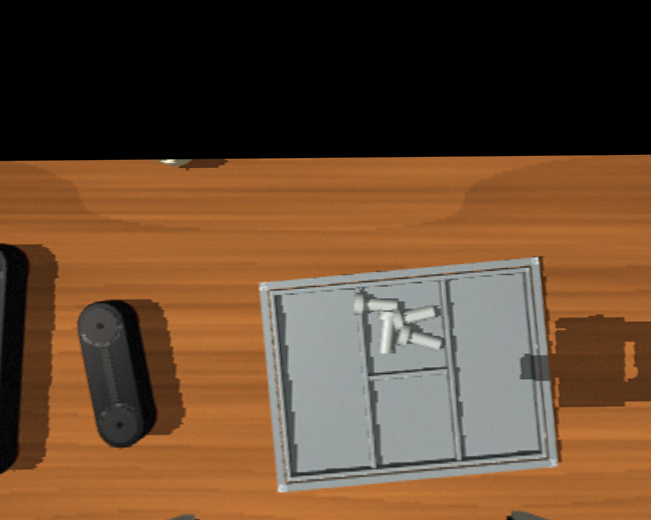

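Request:
send_rows(commands=[{"x": 0.008, "y": -0.177, "z": 0.14, "wx": 0, "wy": 0, "wz": -10.3}, {"x": 0.008, "y": -0.177, "z": 0.14, "wx": 0, "wy": 0, "wz": -10.3}, {"x": 0.008, "y": -0.177, "z": 0.14, "wx": 0, "wy": 0, "wz": -10.3}, {"x": 0.008, "y": -0.177, "z": 0.14, "wx": 0, "wy": 0, "wz": -10.3}, {"x": 0.008, "y": -0.177, "z": 0.14, "wx": 0, "wy": 0, "wz": -10.3}, {"x": 0.008, "y": -0.177, "z": 0.14, "wx": 0, "wy": 0, "wz": -10.3}, {"x": 0.008, "y": -0.177, "z": 0.17, "wx": 0, "wy": 0, "wz": -10.3}, {"x": 0.008, "y": -0.177, "z": 0.19, "wx": 0, "wy": 0, "wz": -10.3}, {"x": 0.008, "y": -0.177, "z": 0.19, "wx": 0, "wy": 0, "wz": -10.3}, {"x": 0.008, "y": -0.177, "z": 0.19, "wx": 0, "wy": 0, "wz": -10.3}], fingers=0.075, squeeze=25)

```text
t: 4.47
tcp_pos: [494.7, -90.1, 83.8]
tcp_rot: [[0.981, 0.194, -0.006], [0.194, -0.981, 0.001], [-0.006, -0.002, -1.0]]
wrist_force: [0.1, -0.3, 0.8]
width: 74.9
```

```bash
cat > go.py <<'E'
import sys
from h import *
# usage: x y z phi  [x y z phi ...]
s=env.observe();Rm=s['tcp_rot'];p=s['tcp_pos']
print('t',round(s['t'],2),p.round(1),'phi',np.degrees(np.arctan2(Rm[1,0],Rm[0,0])).round(1),'w',round(s['width'],1),'F',s['wrist_force'].round(1),'q',s['joint_pos'].round(0))
a=list(map(float,sys.argv[1:]))
for i in range(0,len(a),4):
    t=np.array(a[i:i+3]);f=np.radians(a[i+3])
    Rt=np.array([[np.cos(f),np.sin(f),0],[np.sin(f),-np.cos(f),0],[0,0,-1]])
    print(((t-p)@Rm/1000).round(4),R.from_matrix(Rm.T@Rt).as_rotvec(degrees=True).round(1))
E
python3 go.py 495 -93 20 10.9; python3 - <<'E'
from h import *
s=env.observe();p,d=optics.snapshot('wrist');cv2.imwrite('pics/w4.png',p)
E
```

```text
t 4.47 [494.7 -90.1  83.8] phi 11.2 w 74.9 F [ 0.1 -0.3  0.8] q [ -6.  36.  21. 115. -22.  34. -49.]
[0.0001 0.0031 0.0638] [-0.1  0.3  0.3]
```

View pics/w4.png

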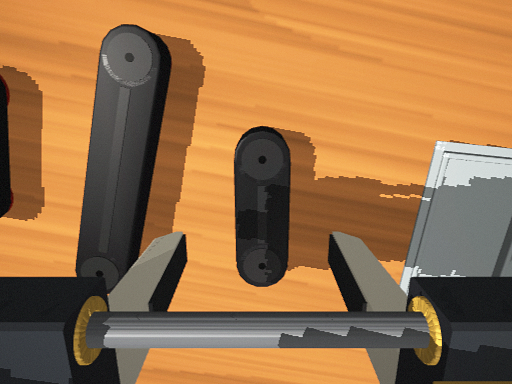

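Request:
send_rows(commands=[{"x": 0.0, "y": 0.003, "z": 0.03, "wx": 0, "wy": 0, "wz": 0}, {"x": 0.0, "y": 0.003, "z": 0.055, "wx": 0, "wy": 0.3, "wz": 0}, {"x": 0.0, "y": 0.003, "z": 0.064, "wx": 0, "wy": 0.3, "wz": 0}, {"x": 0.0, "y": 0.003, "z": 0.064, "wx": 0, "wy": 0.3, "wz": 0}, {"x": 0.0, "y": 0.003, "z": 0.064, "wx": 0, "wy": 0.3, "wz": 0}])

```text
t: 4.93
tcp_pos: [496.8, -94.1, 21.8]
tcp_rot: [[0.981, 0.192, 0.003], [0.192, -0.981, 0.001], [0.004, -0.0, -1.0]]
wrist_force: [-0.2, -0.0, 0.2]
width: 75.1
```

Request:
send_rows(commands=[{"x": 0, "y": 0, "z": 0, "wx": 0, "wy": 0, "wz": 0}, {"x": 0, "y": 0, "z": 0, "wx": 0, "wy": 0, "wz": 0}, {"x": 0, "y": 0, "z": 0, "wx": 0, "wy": 0, "wz": 0}, {"x": 0, "y": 0, "z": 0, "wx": 0, "wy": 0, "wz": 0}, {"x": 0, "y": 0, "z": 0, "wx": 0, "wy": 0, "wz": 0}, {"x": 0, "y": 0, "z": -0.02, "wx": 0, "wy": 0, "wz": 0}, {"x": 0, "y": 0, "z": -0.06, "wx": 0, "wy": 0, "wz": 0}, {"x": 0, "y": 0, "z": -0.06, "wx": 0, "wy": 0, "wz": 0}], fingers=0.02)

```text
t: 5.6
tcp_pos: [500.0, -95.5, 86.8]
tcp_rot: [[0.981, 0.192, 0.013], [0.192, -0.981, -0.001], [0.013, 0.004, -1.0]]
wrist_force: [0.7, -0.1, 0.3]
width: 26.2
```

```bash
python3 go.py 486 -250 60 5.5 486 -250 25 5.5
```

```text
t 5.6 [500.  -95.5  86.8] phi 11.1 w 26.2 F [ 0.7 -0.1  0.3] q [ -6.  35.  21. 114. -23.  33. -48.]
[-0.0438  0.1488  0.0267] [ 0.2 -0.7  5.6]
[-0.0442  0.1487  0.0617] [ 0.2 -0.7  5.6]
```

```bash
python3 - <<'E'
from h import *
s=env.observe();p,d=optics.snapshot('wrist');cv2.imwrite('pics/w5.png',p)
q,d=optics.snapshot('side');cv2.imwrite('pics/s5.png',cv2.resize(q[100:290,200:400],None,fx=3,fy=3));print(env.observe()['width'])
E
```

```text
21.38486146472111
```

View pics/w5.png

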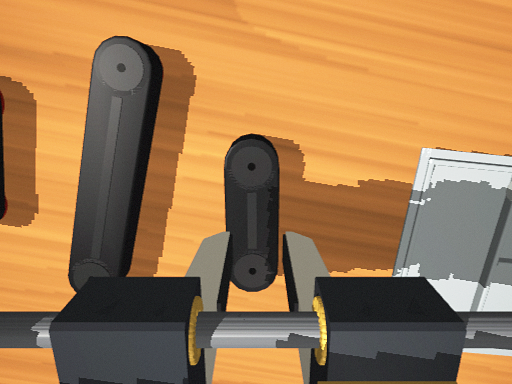

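View pics/s5.png

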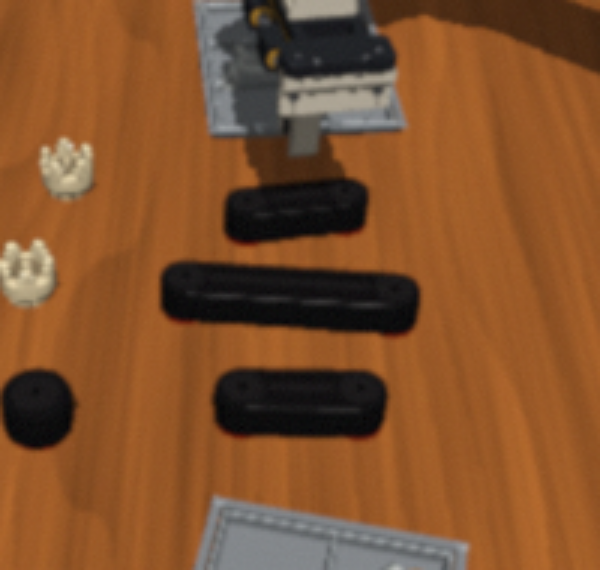

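```bash
python3 go.py 495 -93 20 10.9
```

```text
t 5.7 [497.6 -94.3  83.2] phi 11.1 w 21.4 F [ 0.2  0.7 -0.7] q [ -6.  36.  21. 115. -23.  33. -48.]
[-0.0027 -0.0018  0.0632] [ 0.  -0.4  0.2]
```

Request:
send_rows(commands=[{"x": -0.003, "y": -0.002, "z": 0.0, "wx": 0, "wy": -0.4, "wz": 0}, {"x": -0.003, "y": -0.002, "z": 0.0, "wx": 0, "wy": -0.4, "wz": 0}, {"x": -0.003, "y": -0.002, "z": 0.0, "wx": 0, "wy": -0.4, "wz": 0}, {"x": -0.003, "y": -0.002, "z": 0, "wx": 0, "wy": -0.4, "wz": 0}, {"x": -0.003, "y": -0.002, "z": 0.015, "wx": 0, "wy": -0.4, "wz": 0}, {"x": -0.003, "y": -0.002, "z": 0.04, "wx": 0, "wy": -0.4, "wz": 0}, {"x": -0.003, "y": -0.002, "z": 0.063, "wx": 0, "wy": -0.4, "wz": 0}, {"x": -0.003, "y": -0.002, "z": 0.063, "wx": 0, "wy": -0.4, "wz": 0}, {"x": -0.003, "y": -0.002, "z": 0.063, "wx": 0, "wy": -0.4, "wz": 0}], fingers=0.056)

```text
t: 6.45
tcp_pos: [493.6, -92.9, 19.2]
tcp_rot: [[0.981, 0.192, -0.003], [0.192, -0.981, -0.0], [-0.003, -0.0, -1.0]]
wrist_force: [-0.5, -0.3, -0.4]
width: 56.0
```

Request:
send_rows(commands=[{"x": 0, "y": 0, "z": 0, "wx": 0, "wy": 0, "wz": 0}, {"x": 0, "y": 0, "z": 0, "wx": 0, "wy": 0, "wz": 0}, {"x": 0, "y": 0, "z": 0, "wx": 0, "wy": 0, "wz": 0}, {"x": 0, "y": 0, "z": 0, "wx": 0, "wy": 0, "wz": 0}, {"x": 0, "y": 0, "z": 0, "wx": 0, "wy": 0, "wz": 0}, {"x": 0, "y": 0, "z": 0, "wx": 0, "wy": 0, "wz": 0}], fingers=0.02)

```text
t: 6.95
tcp_pos: [494.3, -93.1, 20.1]
tcp_rot: [[0.981, 0.192, -0.001], [0.192, -0.981, -0.0], [-0.001, 0.0, -1.0]]
wrist_force: [-0.0, 0.4, 5.4]
width: 35.9
```

```bash
python3 go.py 495 -93 60 5.5 486 -250 60 5.5 486 -250 25 5.5
```

```text
t 6.95 [494.3 -93.1  20.1] phi 11.1 w 35.9 F [-0.   0.4  5.4] q [ -3.  42.  16. 117. -26.  25. -45.]
[ 0.0006  0.0001 -0.0399] [0.  0.1 5.6]
[-0.0384  0.1524 -0.0398] [0.  0.1 5.6]
[-0.0384  0.1524 -0.0048] [0.  0.1 5.6]
```

Request:
send_rows(commands=[{"x": 0, "y": 0, "z": -0.035, "wx": 0, "wy": 0, "wz": 0}, {"x": -0.01, "y": 0.03, "z": -0.05, "wx": 0, "wy": 0, "wz": 3}, {"x": -0.02, "y": 0.07, "z": -0.05, "wx": 0, "wy": 0, "wz": 5.6}, {"x": -0.03, "y": 0.11, "z": -0.05, "wx": 0, "wy": 0, "wz": 5.6}, {"x": -0.038, "y": 0.152, "z": -0.04, "wx": 0, "wy": 0, "wz": 5.6}, {"x": -0.038, "y": 0.152, "z": -0.03, "wx": 0, "wy": 0, "wz": 5.6}, {"x": -0.038, "y": 0.152, "z": -0.02, "wx": 0, "wy": 0, "wz": 5.6}, {"x": -0.038, "y": 0.152, "z": -0.02, "wx": 0, "wy": 0, "wz": 5.6}])

```text
t: 7.62
tcp_pos: [484.2, -247.9, 37.7]
tcp_rot: [[0.995, 0.095, -0.007], [0.095, -0.995, 0.004], [-0.006, -0.004, -1.0]]
wrist_force: [0.3, 0.9, -3.2]
width: 35.8
```

```bash
python3 go.py 486 -250 24 5.5;python3 - <<'E'
from h import *
s=env.observe();p,d=optics.snapshot('wrist');cv2.imwrite('pics/w6.png',p)
E
```

```text
t 7.62 [ 484.2 -247.9   37.7] phi 5.4 w 35.8 F [ 0.3  0.9 -3.2] q [ 13.  42.  19. 110. -24.  32. -37.]
[0.0017 0.0023 0.0136] [-0.2  0.4 -0.1]
```

View pics/w6.png

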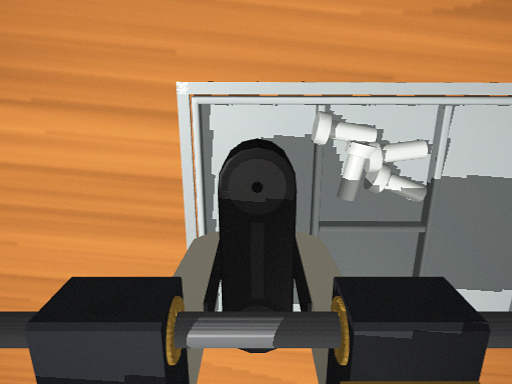

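Request:
send_rows(commands=[{"x": 0.002, "y": 0.002, "z": 0.008, "wx": 0, "wy": 0.3, "wz": 0}, {"x": 0.002, "y": 0.002, "z": 0.013, "wx": 0, "wy": 0.3, "wz": 0}, {"x": 0.002, "y": 0.002, "z": 0.014, "wx": 0, "wy": 0.3, "wz": 0}, {"x": 0.002, "y": 0.002, "z": 0.014, "wx": 0, "wy": 0.3, "wz": 0}])

```text
t: 8.0
tcp_pos: [487.1, -247.8, 24.0]
tcp_rot: [[0.995, 0.098, -0.001], [0.098, -0.995, 0.005], [-0.001, -0.005, -1.0]]
wrist_force: [-0.2, 0.3, -2.6]
width: 35.8
```

Request:
send_rows(commands=[{"x": 0, "y": 0, "z": 0, "wx": 0, "wy": 0, "wz": 0}, {"x": 0, "y": 0, "z": 0, "wx": 0, "wy": 0, "wz": 0}, {"x": 0, "y": 0, "z": 0, "wx": 0, "wy": 0, "wz": 0}, {"x": 0, "y": 0, "z": -0.02, "wx": 0, "wy": 0, "wz": 0}, {"x": 0, "y": 0, "z": -0.06, "wx": 0, "wy": 0, "wz": 0}, {"x": 0, "y": 0, "z": -0.09, "wx": 0, "wy": 0, "wz": 0}, {"x": 0, "y": 0, "z": -0.09, "wx": 0, "wy": 0, "wz": 0}], fingers=0.055)

```text
t: 8.58
tcp_pos: [490.8, -251.1, 120.2]
tcp_rot: [[0.995, 0.098, 0.011], [0.098, -0.995, -0.001], [0.01, 0.002, -1.0]]
wrist_force: [0.5, -1.5, -0.1]
width: 54.7
```

```bash
python3 go.py 497 104.7 110 1 497 104.7 20 1
```

```text
t 8.58 [ 490.8 -251.1  120.2] phi 5.6 w 54.7 F [ 0.5 -1.5 -0.1] q [ 10.  36.  23. 106. -21.  42. -40.]
[ 0.0408 -0.3535  0.0098] [ 0.1 -0.6  4.6]
[ 0.0399 -0.3537  0.0998] [ 0.1 -0.6  4.6]
```

Request:
send_rows(commands=[{"x": 0.041, "y": -0.354, "z": 0.01, "wx": 0, "wy": -0.6, "wz": 4.6}, {"x": 0.041, "y": -0.354, "z": 0.01, "wx": 0, "wy": -0.6, "wz": 4.6}, {"x": 0.041, "y": -0.354, "z": 0.01, "wx": 0, "wy": -0.6, "wz": 4.6}, {"x": 0.041, "y": -0.354, "z": 0.01, "wx": 0, "wy": -0.6, "wz": 4.6}, {"x": 0.041, "y": -0.354, "z": 0.01, "wx": 0, "wy": -0.6, "wz": 4.6}, {"x": 0.041, "y": -0.354, "z": 0.01, "wx": 0, "wy": -0.6, "wz": 4.6}, {"x": 0.041, "y": -0.354, "z": 0.01, "wx": 0, "wy": -0.6, "wz": 4.6}, {"x": 0.041, "y": -0.354, "z": 0.01, "wx": 0, "wy": -0.6, "wz": 4.6}, {"x": 0.041, "y": -0.354, "z": 0.01, "wx": 0, "wy": -0.6, "wz": 4.6}, {"x": 0.041, "y": -0.354, "z": 0.02, "wx": 0, "wy": -0.6, "wz": 4.6}, {"x": 0.041, "y": -0.354, "z": 0.04, "wx": 0, "wy": -0.6, "wz": 4.6}, {"x": 0.041, "y": -0.354, "z": 0.04, "wx": 0, "wy": -0.6, "wz": 4.6}])

```text
t: 9.58
tcp_pos: [495.3, 104.7, 77.3]
tcp_rot: [[1.0, 0.018, -0.005], [0.018, -1.0, -0.003], [-0.005, 0.003, -1.0]]
wrist_force: [-0.4, -0.7, 0.2]
width: 55.0
```

```bash
python3 go.py 497 104.7 20 1; python3 - <<'E'
from h import *
s=env.observe();p,d=optics.snapshot('wrist');cv2.imwrite('pics/w7.png',p);K,M=cam('wrist',s)
print([proj([497.3+c,104.7+e,30],K,M) for c,e in((37.5,0.7),(-37.5,-.7))])
E
```

```text
t 9.58 [495.3 104.7  77.3] phi 1.0 w 55.0 F [-0.4 -0.7  0.2] q [-31.  37.  25. 114. -27.  34. -76.]
[ 0.002  -0.0001  0.0573] [0.2 0.3 0. ]
[(np.float64(256.37932498927347), np.float64(157.5876895300409)), (np.float64(256.5626769187968), np.float64(268.22473820153095))]
```

View pics/w7.png

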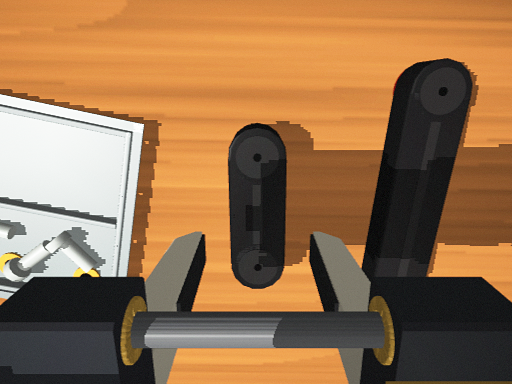

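Dimples at (257,157) and (257,267) match the prediction; the link is centred between the fingers. Descend and close.

Request:
send_rows(commands=[{"x": 0.002, "y": 0, "z": 0.03, "wx": 0, "wy": 0.3, "wz": 0}, {"x": 0.002, "y": 0, "z": 0.05, "wx": 0, "wy": 0.3, "wz": 0}, {"x": 0.002, "y": 0, "z": 0.057, "wx": 0, "wy": 0.3, "wz": 0}, {"x": 0.002, "y": 0, "z": 0.057, "wx": 0, "wy": 0.3, "wz": 0}])

```text
t: 9.97
tcp_pos: [497.1, 102.6, 20.7]
tcp_rot: [[1.0, 0.014, -0.001], [0.014, -1.0, -0.004], [-0.001, 0.004, -1.0]]
wrist_force: [-0.3, 0.5, 0.2]
width: 54.8
```

Request:
send_rows(commands=[{"x": 0, "y": 0, "z": 0, "wx": 0, "wy": 0, "wz": 0}, {"x": 0, "y": 0, "z": 0, "wx": 0, "wy": 0, "wz": 0}, {"x": 0, "y": 0, "z": 0, "wx": 0, "wy": 0, "wz": 0}, {"x": 0, "y": 0, "z": 0, "wx": 0, "wy": 0, "wz": 0}, {"x": 0, "y": 0, "z": 0, "wx": 0, "wy": 0, "wz": 0}, {"x": 0, "y": 0, "z": 0, "wx": 0, "wy": 0, "wz": 0}], fingers=0.02)

```text
t: 10.47
tcp_pos: [498.0, 103.1, 21.9]
tcp_rot: [[1.0, 0.015, 0.001], [0.015, -1.0, -0.003], [0.001, 0.003, -1.0]]
wrist_force: [-0.9, -0.0, 6.4]
width: 35.4
```

```bash
python3 go.py 498.5 -381.5 110 5.5 498.5 -381.5 24 5.5
```

```text
t 10.47 [498.  103.1  21.9] phi 0.8 w 35.4 F [-0.9 -0.   6.4] q [-28.  42.  21. 116. -31.  27. -73.]
[-0.0065  0.4849 -0.0866] [ 0.2 -0.1 -4.7]
[-0.0066  0.4846 -0.0006] [ 0.2 -0.1 -4.7]
```

Request:
send_rows(commands=[{"x": 0, "y": 0, "z": -0.04, "wx": 0, "wy": 0, "wz": 0}, {"x": 0, "y": 0.02, "z": -0.07, "wx": 0, "wy": 0, "wz": 0}, {"x": -0.006, "y": 0.485, "z": -0.08, "wx": 0, "wy": 0, "wz": -4.7}, {"x": -0.006, "y": 0.485, "z": -0.08, "wx": 0, "wy": 0, "wz": -4.7}, {"x": -0.006, "y": 0.485, "z": -0.08, "wx": 0, "wy": 0, "wz": -4.7}, {"x": -0.006, "y": 0.485, "z": -0.08, "wx": 0, "wy": 0, "wz": -4.7}, {"x": -0.006, "y": 0.485, "z": -0.08, "wx": 0, "wy": 0, "wz": -4.7}, {"x": -0.006, "y": 0.485, "z": -0.08, "wx": 0, "wy": 0, "wz": -4.7}, {"x": -0.006, "y": 0.485, "z": -0.08, "wx": 0, "wy": 0, "wz": -4.7}, {"x": -0.006, "y": 0.485, "z": -0.08, "wx": 0, "wy": 0, "wz": -4.7}, {"x": -0.006, "y": 0.485, "z": -0.08, "wx": 0, "wy": 0, "wz": -4.7}, {"x": -0.006, "y": 0.485, "z": -0.08, "wx": 0, "wy": 0, "wz": -4.7}])

```text
t: 11.47
tcp_pos: [497.9, -334.8, 101.9]
tcp_rot: [[0.995, 0.096, 0.0], [0.096, -0.995, -0.002], [-0.0, 0.002, -1.0]]
wrist_force: [0.9, 0.3, -1.8]
width: 35.6
```

```bash
python3 go.py 498.5 -381.5 40 5.5
```

```text
t 11.47 [ 497.9 -334.8  101.9] phi 5.5 w 35.6 F [ 0.9  0.3 -1.8] q [ 19.  41.  22.  99. -20.  45. -34.]
[-0.0039  0.0464  0.062 ] [0.1 0.  0. ]
```

Request:
send_rows(commands=[{"x": -0.004, "y": 0.046, "z": 0.0, "wx": 0, "wy": 0, "wz": 0}, {"x": -0.004, "y": 0.046, "z": 0.03, "wx": 0, "wy": 0, "wz": 0}, {"x": -0.004, "y": 0.046, "z": 0.06, "wx": 0, "wy": 0, "wz": 0}, {"x": -0.004, "y": 0.046, "z": 0.062, "wx": 0, "wy": 0, "wz": 0}, {"x": -0.004, "y": 0.046, "z": 0.062, "wx": 0, "wy": 0, "wz": 0}])

```text
t: 11.88
tcp_pos: [496.7, -378.9, 37.6]
tcp_rot: [[0.995, 0.097, -0.005], [0.097, -0.995, 0.003], [-0.005, -0.003, -1.0]]
wrist_force: [-0.7, -1.1, -2.4]
width: 35.7
```

```bash
python3 go.py 498.5 -381.5 24.5 5.5;python3 - <<'E'
from h import *
s=env.observe();p,d=optics.snapshot('wrist');cv2.imwrite('pics/w8.png',p)
E
```

```text
t 11.88 [ 496.7 -378.9   37.6] phi 5.5 w 35.7 F [-0.7 -1.1 -2.4] q [ 24.  47.  19.  96. -22.  41. -30.]
[0.0016 0.0028 0.0131] [-0.2  0.3  0. ]
```

View pics/w8.png

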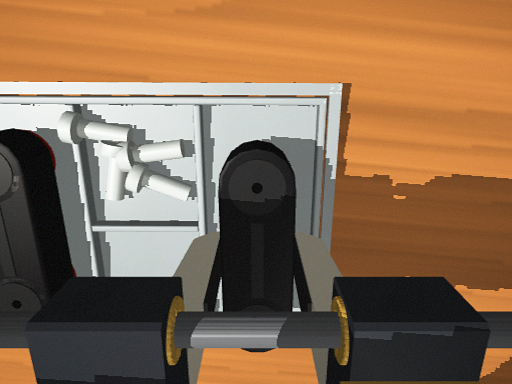

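Request:
send_rows(commands=[{"x": 0.002, "y": 0.003, "z": 0.008, "wx": 0, "wy": 0.3, "wz": 0}, {"x": 0.002, "y": 0.003, "z": 0.013, "wx": 0, "wy": 0.3, "wz": 0}, {"x": 0.002, "y": 0.003, "z": 0.013, "wx": 0, "wy": 0.3, "wz": 0}, {"x": 0.002, "y": 0.003, "z": 0.013, "wx": 0, "wy": 0.3, "wz": 0}])

```text
t: 12.27
tcp_pos: [500.9, -382.5, 27.1]
tcp_rot: [[0.995, 0.098, 0.004], [0.098, -0.995, -0.0], [0.004, 0.001, -1.0]]
wrist_force: [-1.6, 0.3, -2.0]
width: 35.8
```

Request:
send_rows(commands=[{"x": 0, "y": 0, "z": 0, "wx": 0, "wy": 0, "wz": 0}, {"x": 0, "y": 0, "z": 0, "wx": 0, "wy": 0, "wz": 0}, {"x": 0, "y": 0, "z": 0, "wx": 0, "wy": 0, "wz": 0}, {"x": 0, "y": 0, "z": -0.02, "wx": 0, "wy": 0, "wz": 0}, {"x": 0, "y": 0, "z": -0.06, "wx": 0, "wy": 0, "wz": 0}, {"x": 0, "y": 0, "z": -0.1, "wx": 0, "wy": 0, "wz": 0}, {"x": 0, "y": 0, "z": -0.13, "wx": 0, "wy": 0, "wz": 0}, {"x": 0, "y": 0, "z": -0.13, "wx": 0, "wy": 0, "wz": 0}], fingers=0.056)

```text
t: 12.93
tcp_pos: [503.5, -386.2, 165.2]
tcp_rot: [[0.995, 0.098, 0.016], [0.098, -0.995, -0.01], [0.015, 0.012, -1.0]]
wrist_force: [0.6, -1.1, 0.5]
width: 56.3
```

```bash
python3 go.py 560 -120 150 0;python3 - <<'E'
from h import *
s=env.observe();f=np.load('pics/wrist0.npz')
# cap positions from initial view at z=36
M0=np.eye(4);M0[:3,:3]=np.array([[0,1,-.0025],[1,0,0],[0,-.0025,-1]]);M0[:3,3]=[649.24,.036,225.5]
K,_=cam('wrist',s);M=M0@optics.calibration('wrist')['hand_eye']
cv2.imwrite('pics/td0.png',topdown(f['p'],f['d'],K,M,600,760,-170,170,.5,36))
cv2.imwrite('pics/td0b.png',topdown(f['p'],f['d'],K,M,600,760,-170,170,.5,20))
E
```

```text
t 12.93 [ 503.5 -386.2  165.2] phi 5.6 w 56.3 F [ 0.6 -1.1  0.5] q [ 22.  38.  24.  90. -18.  54. -33.]
[ 0.0821 -0.2596  0.0134] [ 0.6 -0.9  5.6]
```

View pics/td0.png

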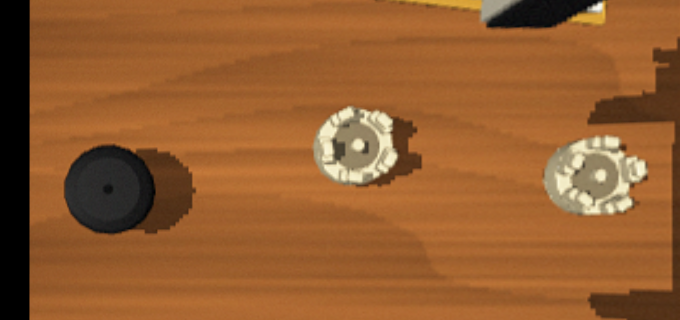

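Request:
send_rows(commands=[{"x": 0.12, "y": -0.25, "z": 0.013, "wx": 0.6, "wy": -0.9, "wz": 5.6}, {"x": 0.12, "y": -0.25, "z": 0.013, "wx": 0.6, "wy": -0.9, "wz": 5.6}, {"x": 0.12, "y": -0.25, "z": 0.013, "wx": 0.6, "wy": -0.9, "wz": 5.6}, {"x": 0.12, "y": -0.25, "z": 0.013, "wx": 0.6, "wy": -0.9, "wz": 5.6}, {"x": 0.12, "y": -0.25, "z": 0.013, "wx": 0.6, "wy": -0.9, "wz": 5.6}, {"x": 0.12, "y": -0.25, "z": 0.013, "wx": 0.6, "wy": -0.9, "wz": 5.6}, {"x": 0.12, "y": -0.25, "z": 0.013, "wx": 0.6, "wy": -0.9, "wz": 5.6}, {"x": 0.12, "y": -0.25, "z": 0.013, "wx": 0.6, "wy": -0.9, "wz": 5.6}, {"x": 0.12, "y": -0.25, "z": 0.013, "wx": 0.6, "wy": -0.9, "wz": 5.6}], fingers=0.06)

```text
t: 13.68
tcp_pos: [599.3, -123.3, 150.7]
tcp_rot: [[1.0, 0.005, -0.0], [0.005, -1.0, 0.0], [-0.0, -0.0, -1.0]]
wrist_force: [-0.7, -0.1, 0.2]
width: 59.9
```

```bash
python3 go.py 671 -124 150 0;python3 - <<'E'
from h import *
s=env.observe();p,d=optics.snapshot('wrist');K,M=cam('wrist',s);cv2.imwrite('pics/td9.png',topdown(p,d,K,M,560,740,-220,20,1/3,31)); cv2.imwrite('pics/w9.png',p)
W=cloud(d,K,M)
for n,lo,hi in(('B',-180,-70),('A',-60,40)):
    m=(W[...,2]>20)&(W[...,2]<45)&(W[...,0]>630)&(W[...,0]<730)&(W[...,1]>lo)&(W[...,1]<hi)
    P=W[m];print(n,len(P),P.min(0).round(1) if len(P) else '',P.max(0).round(1) if len(P) else '')
    if len(P):print(cv2.minEnclosingCircle(P[:,:2].astype(np.float32)))
E
```

```text
t 13.68 [ 599.3 -123.3  150.7] phi 0.3 w 59.9 F [-0.7 -0.1  0.2] q [ -6.  38.  26.  94. -20.  52. -62.]
[0.0717 0.001  0.0007] [-0.   0.   0.3]
B 2048 [ 652.9 -154.4   20.3] [ 692.1 -115.1   37.7]
((672.2942504882812, -134.90277099609375), 20.080801010131836)
A 2331 [668.4 -31.4  20. ] [707.9   8.6  37.6]
((688.1907958984375, -11.512481689453125), 20.22487449645996)
```

View pics/td9.png

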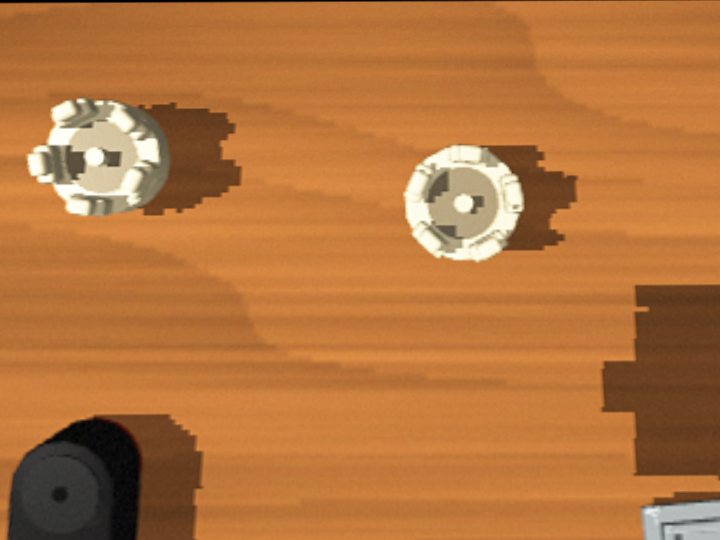

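Request:
send_rows(commands=[{"x": 0.04, "y": 0.006, "z": 0.03, "wx": 0, "wy": 0, "wz": 0}, {"x": 0.073, "y": 0.0115, "z": 0.07, "wx": 0, "wy": 0, "wz": 0}, {"x": 0.073, "y": 0.0115, "z": 0.09, "wx": 0, "wy": 0, "wz": 0}, {"x": 0.073, "y": 0.0115, "z": 0.09, "wx": 0, "wy": 0, "wz": 0}, {"x": 0.073, "y": 0.0115, "z": 0.11, "wx": 0, "wy": 0, "wz": 0}, {"x": 0.073, "y": 0.0115, "z": 0.13, "wx": 0, "wy": 0, "wz": 0}, {"x": 0.073, "y": 0.0115, "z": 0.13, "wx": 0, "wy": 0, "wz": 0}, {"x": 0.073, "y": 0.0115, "z": 0.13, "wx": 0, "wy": 0, "wz": 0}], squeeze=12)

```text
t: 14.4
tcp_pos: [670.1, -139.6, 21.7]
tcp_rot: [[1.0, -0.002, -0.002], [-0.002, -1.0, -0.002], [-0.002, 0.002, -1.0]]
wrist_force: [0.2, 0.3, -0.3]
width: 60.1
```

```bash
python3 go.py 672.3 -134.9 20 0
```

```text
t 14.4 [ 670.1 -139.6   21.7] phi -0.1 w 60.1 F [ 0.2  0.3 -0.3] q [ -2.  53.  22.  86. -25.  46. -61.]
[ 0.0022 -0.0047  0.0017] [ 0.1  0.1 -0.1]
```

Request:
send_rows(commands=[{"x": 0.002, "y": -0.0045, "z": 0.001, "wx": 0, "wy": 0, "wz": 0}, {"x": 0.002, "y": -0.0045, "z": 0.001, "wx": 0, "wy": 0, "wz": 0}, {"x": 0.002, "y": -0.0045, "z": 0.001, "wx": 0, "wy": 0, "wz": 0}, {"x": 0.002, "y": -0.0045, "z": 0.001, "wx": 0, "wy": 0, "wz": 0}])

```text
t: 14.73
tcp_pos: [672.8, -135.1, 22.1]
tcp_rot: [[1.0, -0.002, 0.0], [-0.002, -1.0, -0.003], [0.0, 0.003, -1.0]]
wrist_force: [-0.0, 0.2, 0.1]
width: 60.0
```

Request:
send_rows(commands=[{"x": 0, "y": 0, "z": 0, "wx": 0, "wy": 0, "wz": 0}, {"x": 0, "y": 0, "z": 0, "wx": 0, "wy": 0, "wz": 0}, {"x": 0, "y": 0, "z": 0, "wx": 0, "wy": 0, "wz": 0}, {"x": 0, "y": 0, "z": 0, "wx": 0, "wy": 0, "wz": 0}, {"x": 0, "y": 0, "z": 0, "wx": 0, "wy": 0, "wz": 0}, {"x": 0, "y": 0, "z": 0, "wx": 0, "wy": 0, "wz": 0}], fingers=0.03)

```text
t: 15.23
tcp_pos: [672.8, -135.1, 22.3]
tcp_rot: [[1.0, -0.002, 0.0], [-0.002, -1.0, -0.002], [0.0, 0.002, -1.0]]
wrist_force: [0.7, 1.5, 1.8]
width: 39.5
```

```bash
python3 go.py 672.3 -134.9 120 0 456.5 -319 120 5.5
```

```text
t 15.23 [ 672.8 -135.1   22.3] phi -0.1 w 39.5 F [0.7 1.5 1.8] q [ -2.  53.  22.  86. -25.  46. -61.]
[-0.0005  0.     -0.0977] [ 0.1 -0.  -0.1]
[-0.216   0.1845 -0.0974] [ 0.1 -0.  -5.6]
```

Gripped at 39.5 mm. Lift and carry to the bay.

Request:
send_rows(commands=[{"x": 0, "y": 0, "z": -0.035, "wx": 0, "wy": 0, "wz": 0}, {"x": 0, "y": 0, "z": -0.07, "wx": 0, "wy": 0, "wz": 0}, {"x": -0.216, "y": 0.184, "z": -0.095, "wx": 0, "wy": 0, "wz": -5.6}, {"x": -0.216, "y": 0.184, "z": -0.095, "wx": 0, "wy": 0, "wz": -5.6}, {"x": -0.216, "y": 0.184, "z": -0.095, "wx": 0, "wy": 0, "wz": -5.6}, {"x": -0.216, "y": 0.184, "z": -0.095, "wx": 0, "wy": 0, "wz": -5.6}, {"x": -0.216, "y": 0.184, "z": -0.095, "wx": 0, "wy": 0, "wz": -5.6}, {"x": -0.216, "y": 0.184, "z": -0.095, "wx": 0, "wy": 0, "wz": -5.6}, {"x": -0.216, "y": 0.184, "z": -0.095, "wx": 0, "wy": 0, "wz": -5.6}, {"x": -0.216, "y": 0.184, "z": -0.085, "wx": 0, "wy": 0, "wz": -5.6}, {"x": -0.216, "y": 0.184, "z": -0.075, "wx": 0, "wy": 0, "wz": -5.6}, {"x": -0.216, "y": 0.184, "z": -0.075, "wx": 0, "wy": 0, "wz": -5.6}])

```text
t: 16.23
tcp_pos: [456.1, -316.9, 95.6]
tcp_rot: [[0.995, 0.097, -0.002], [0.097, -0.995, 0.001], [-0.002, -0.001, -1.0]]
wrist_force: [0.1, 0.9, 0.5]
width: 39.7
```

```bash
python3 go.py 456.5 -319 45 5.5;python3 - <<'E'
from h import *
s=env.observe();p,d=optics.snapshot('wrist');cv2.imwrite('pics/w10.png',p);K,M=cam('wrist',s)
cv2.imwrite('pics/td10.png',topdown(p,d,K,M,400,620,-470,-190,2.5**-1,11))
E
```

```text
t 16.23 [ 456.1 -316.9   95.6] phi 5.5 w 39.7 F [0.1 0.9 0.5] q [ 19.  38.  21. 106. -20.  40. -33.]
[0.0003 0.0022 0.0506] [-0.1  0.1  0. ]
```

View pics/td10.png

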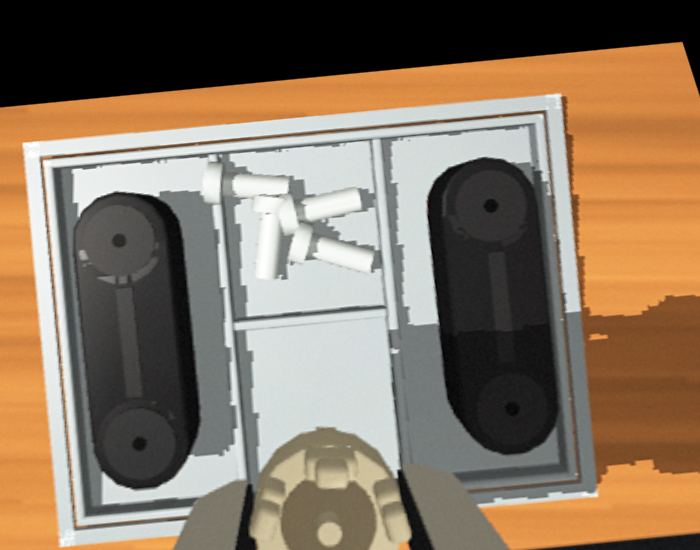

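Request:
send_rows(commands=[{"x": 0.0, "y": 0.002, "z": 0.03, "wx": 0, "wy": 0, "wz": 0}, {"x": 0.0, "y": 0.002, "z": 0.05, "wx": 0, "wy": 0, "wz": 0}, {"x": 0.0, "y": 0.002, "z": 0.055, "wx": 0, "wy": 0, "wz": 0}, {"x": 0.0, "y": 0.002, "z": 0.055, "wx": 0, "wy": 0, "wz": 0}, {"x": 0.0, "y": 0.002, "z": 0.055, "wx": 0, "wy": 0, "wz": 0}])

```text
t: 16.7
tcp_pos: [458.4, -317.8, 41.3]
tcp_rot: [[0.995, 0.1, -0.001], [0.1, -0.995, 0.001], [-0.001, -0.001, -1.0]]
wrist_force: [0.3, -0.2, 0.5]
width: 39.5
```

```bash
python3 go.py 456.3 -318.5 25.5 5.5
```

```text
t 16.7 [ 458.4 -317.8   41.3] phi 5.8 w 39.5 F [ 0.3 -0.2  0.5] q [ 21.  43.  18. 108. -22.  33. -31.]
[-0.0021  0.0005  0.0158] [-0.   0.   0.3]
```

Request:
send_rows(commands=[{"x": -0.002, "y": 0.0, "z": 0.01, "wx": 0, "wy": 0, "wz": 0.3}, {"x": -0.002, "y": 0, "z": 0.015, "wx": 0, "wy": 0, "wz": 0.3}, {"x": -0.002, "y": 0, "z": 0.016, "wx": 0, "wy": 0, "wz": 0.3}, {"x": -0.002, "y": 0, "z": 0.016, "wx": 0, "wy": 0, "wz": 0.3}, {"x": -0.002, "y": 0, "z": 0.016, "wx": 0, "wy": 0, "wz": 0.3}])

```text
t: 17.12
tcp_pos: [456.4, -318.2, 25.6]
tcp_rot: [[0.995, 0.095, -0.0], [0.095, -0.995, 0.0], [-0.0, -0.0, -1.0]]
wrist_force: [0.1, -0.0, -0.4]
width: 39.5
```

```bash
python3 go.py 456.3 -318.5 25.5 5.5
```

```text
t 17.12 [ 456.4 -318.2   25.6] phi 5.4 w 39.5 F [ 0.1 -0.  -0.4] q [ 22.  44.  17. 108. -23.  31. -30.]
[-0.0002  0.0003  0.0001] [-0.   0.  -0.1]
```

Request:
send_rows(commands=[{"x": 0, "y": 0, "z": 0, "wx": 0, "wy": 0, "wz": 0}, {"x": 0, "y": 0, "z": 0, "wx": 0, "wy": 0, "wz": 0}, {"x": 0, "y": 0, "z": 0, "wx": 0, "wy": 0, "wz": 0}, {"x": 0, "y": 0, "z": -0.01, "wx": 0, "wy": 0, "wz": 0}, {"x": 0, "y": 0, "z": -0.025, "wx": 0, "wy": 0, "wz": 0}, {"x": 0, "y": 0, "z": -0.05, "wx": 0, "wy": 0, "wz": 0}, {"x": 0, "y": 0, "z": -0.08, "wx": 0, "wy": 0, "wz": 0}, {"x": 0, "y": 0, "z": -0.12, "wx": 0, "wy": 0, "wz": 0}, {"x": 0, "y": 0, "z": -0.12, "wx": 0, "wy": 0, "wz": 0}], fingers=0.049)

```text
t: 17.87
tcp_pos: [459.9, -321.8, 153.3]
tcp_rot: [[0.995, 0.094, 0.012], [0.094, -0.996, -0.008], [0.011, 0.01, -1.0]]
wrist_force: [0.8, -0.5, -0.1]
width: 48.7
```

Request:
send_rows(commands=[{"x": 0.03, "y": -0.33, "z": -0.05, "wx": 0, "wy": 0, "wz": 9}, {"x": 0.03, "y": -0.33, "z": -0.05, "wx": 0, "wy": 0, "wz": 9}, {"x": 0.03, "y": -0.33, "z": -0.05, "wx": 0, "wy": 0, "wz": 9}, {"x": 0.03, "y": -0.33, "z": -0.05, "wx": 0, "wy": 0, "wz": 9}], fingers=0.056)

```text
t: 18.2
tcp_pos: [457.0, -152.4, 174.0]
tcp_rot: [[0.998, -0.064, 0.013], [-0.064, -0.998, -0.008], [0.013, 0.007, -1.0]]
wrist_force: [0.0, -0.1, 0.7]
width: 56.3
```

```bash
python3 go.py 503 4.3 100 -3.4 503 4.3 80 -3.4;python3 - <<'E'
from h import *
p,d=optics.snapshot('scene')
cv2.imwrite('pics/sc11.png',cv2.resize(p[120:240,110:270],None,fx=5,fy=5))
E
```

```text
t 18.2 [ 457.  -152.4  174. ] phi -3.7 w 56.3 F [ 0.  -0.1  0.7] q [ -4.  26.  29. 114. -18.  43. -59.]
[ 0.0349 -0.1599  0.0733] [ 0.4 -0.8 -0.3]
[ 0.0346 -0.16    0.0933] [ 0.4 -0.8 -0.3]
```

View pics/sc11.png

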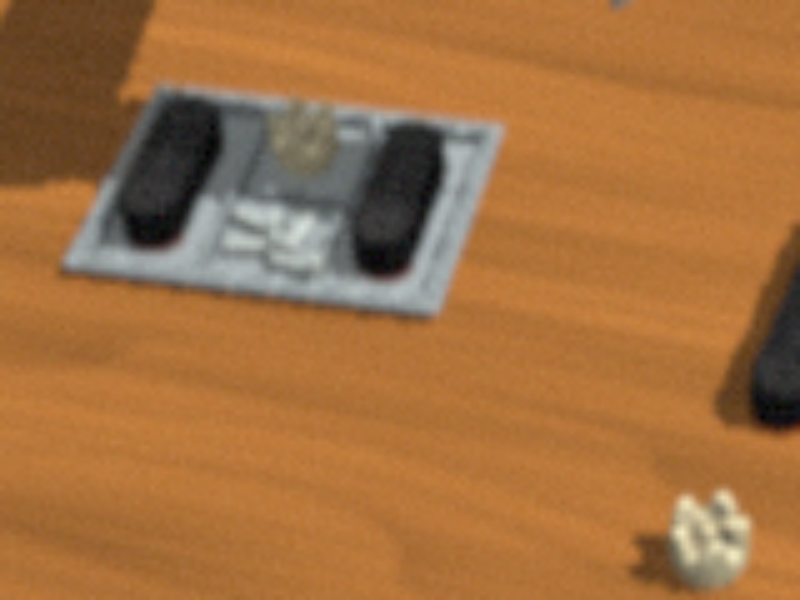

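Request:
send_rows(commands=[{"x": 0.035, "y": -0.16, "z": 0.073, "wx": 0.4, "wy": -0.8, "wz": -0.3}, {"x": 0.035, "y": -0.16, "z": 0.073, "wx": 0.4, "wy": -0.8, "wz": -0.3}, {"x": 0.035, "y": -0.16, "z": 0.073, "wx": 0.4, "wy": -0.8, "wz": -0.3}, {"x": 0.035, "y": -0.16, "z": 0.073, "wx": 0.4, "wy": -0.8, "wz": -0.3}, {"x": 0.035, "y": -0.16, "z": 0.073, "wx": 0.4, "wy": -0.8, "wz": -0.3}, {"x": 0.035, "y": -0.16, "z": 0.093, "wx": 0.4, "wy": -0.8, "wz": -0.3}, {"x": 0.035, "y": -0.16, "z": 0.093, "wx": 0.4, "wy": -0.8, "wz": -0.3}, {"x": 0.035, "y": -0.16, "z": 0.093, "wx": 0.4, "wy": -0.8, "wz": -0.3}], squeeze=35)

```text
t: 18.92
tcp_pos: [501.5, 17.0, 81.6]
tcp_rot: [[0.999, -0.043, -0.004], [-0.043, -0.999, 0.008], [-0.004, -0.008, -1.0]]
wrist_force: [-0.4, -1.4, 0.4]
width: 55.8
```

```bash
python3 go.py 503 4.3 20 -3.4;python3 - <<'E'
from h import *
s=env.observe();p,d=optics.snapshot('wrist');cv2.imwrite('pics/w12.png',p);K,M=cam('wrist',s)
print([proj([503+c,4.3+e,30],K,M) for c,e in((72.5,-4.3),(-72.5,4.3))])
E
```

```text
t 18.92 [501.5  17.   81.6] phi -2.5 w 55.8 F [-0.4 -1.4  0.4] q [-19.  36.  23. 115. -25.  34. -72.]
[0.0023 0.0131 0.0615] [-0.5  0.2  0.9]
[(np.float64(280.67049632623906), np.float64(96.94426501879457)), (np.float64(273.3487778181233), np.float64(309.27559314488065))]
```

View pics/w12.png

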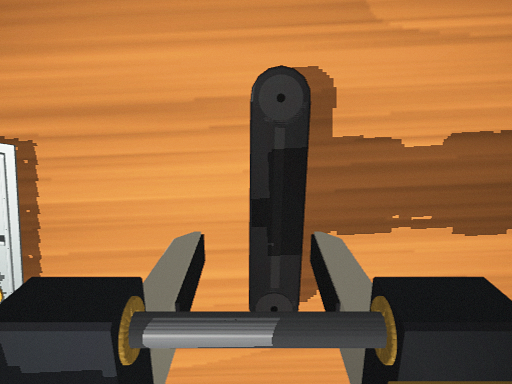

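Request:
send_rows(commands=[{"x": 0.002, "y": 0.013, "z": 0.0, "wx": -0.5, "wy": 0.2, "wz": 0.9}, {"x": 0.002, "y": 0.013, "z": 0.0, "wx": -0.5, "wy": 0.2, "wz": 0.9}, {"x": 0.002, "y": 0.013, "z": 0.02, "wx": -0.5, "wy": 0.2, "wz": 0.9}, {"x": 0.002, "y": 0.013, "z": 0.02, "wx": -0.5, "wy": 0.2, "wz": 0.9}, {"x": 0.002, "y": 0.013, "z": 0.02, "wx": -0.5, "wy": 0.2, "wz": 0.9}])

```text
t: 19.38
tcp_pos: [503.0, 2.2, 62.5]
tcp_rot: [[0.998, -0.063, 0.0], [-0.063, -0.998, -0.001], [0.0, 0.001, -1.0]]
wrist_force: [0.5, 0.2, 0.0]
width: 55.9
```

```bash
python3 go.py 503 4.3 20 -3.4
```

```text
t 19.38 [503.    2.2  62.5] phi -3.6 w 55.9 F [0.5 0.2 0. ] q [-17.  38.  22. 116. -26.  31. -70.]
[-0.0001 -0.0021  0.0425] [ 0.1 -0.  -0.2]
```

Request:
send_rows(commands=[{"x": 0, "y": -0.002, "z": 0.025, "wx": 0, "wy": 0, "wz": 0}, {"x": 0, "y": -0.002, "z": 0.04, "wx": 0, "wy": 0, "wz": 0}, {"x": 0, "y": -0.002, "z": 0.042, "wx": 0, "wy": 0, "wz": 0}, {"x": 0, "y": -0.002, "z": 0.042, "wx": 0, "wy": 0, "wz": 0}, {"x": 0, "y": -0.002, "z": 0.042, "wx": 0, "wy": 0, "wz": 0}])

```text
t: 19.8
tcp_pos: [503.9, 3.7, 21.5]
tcp_rot: [[0.998, -0.063, 0.002], [-0.063, -0.998, -0.001], [0.002, 0.001, -1.0]]
wrist_force: [0.6, -0.1, 0.2]
width: 55.5
```

Request:
send_rows(commands=[{"x": 0, "y": 0, "z": 0, "wx": 0, "wy": 0, "wz": 0}, {"x": 0, "y": 0, "z": 0, "wx": 0, "wy": 0, "wz": 0}, {"x": 0, "y": 0, "z": 0, "wx": 0, "wy": 0, "wz": 0}, {"x": 0, "y": 0, "z": 0, "wx": 0, "wy": 0, "wz": 0}, {"x": 0, "y": 0, "z": 0, "wx": 0, "wy": 0, "wz": 0}, {"x": 0, "y": 0, "z": 0, "wx": 0, "wy": 0, "wz": 0}], fingers=0.02)

```text
t: 20.3
tcp_pos: [504.3, 4.2, 22.1]
tcp_rot: [[0.998, -0.063, 0.003], [-0.063, -0.998, -0.001], [0.003, 0.0, -1.0]]
wrist_force: [-0.8, 1.0, 5.8]
width: 36.0
```

```bash
python3 go.py 532.4 298.9 130 79
```

```text
t 20.3 [504.3   4.2  22.1] phi -3.6 w 36.0 F [-0.8  1.   5.8] q [-15.  42.  18. 117. -29.  26. -68.]
[ 0.0099 -0.2959 -0.1079] [  0.1  -0.1 -82.6]
```

Request:
send_rows(commands=[{"x": 0, "y": 0, "z": -0.03, "wx": 0, "wy": 0, "wz": 0}, {"x": 0, "y": 0, "z": -0.07, "wx": 0, "wy": 0, "wz": 0}, {"x": 0.01, "y": -0.296, "z": -0.108, "wx": 0, "wy": 0, "wz": -82.6}, {"x": 0.01, "y": -0.296, "z": -0.108, "wx": 0, "wy": 0, "wz": -82.6}, {"x": 0.01, "y": -0.296, "z": -0.108, "wx": 0, "wy": 0, "wz": -82.6}, {"x": 0.01, "y": -0.296, "z": -0.108, "wx": 0, "wy": 0, "wz": -82.6}, {"x": 0.01, "y": -0.296, "z": -0.108, "wx": 0, "wy": 0, "wz": -82.6}, {"x": 0.01, "y": -0.296, "z": -0.108, "wx": 0, "wy": 0, "wz": -82.6}, {"x": 0.01, "y": -0.296, "z": -0.108, "wx": 0, "wy": 0, "wz": -82.6}, {"x": 0.01, "y": -0.296, "z": -0.108, "wx": 0, "wy": 0, "wz": -82.6}, {"x": 0.01, "y": -0.296, "z": -0.108, "wx": 0, "wy": 0, "wz": -82.6}, {"x": 0.01, "y": -0.296, "z": -0.108, "wx": 0, "wy": 0, "wz": -82.6}])

```text
t: 21.3
tcp_pos: [530.8, 300.0, 128.4]
tcp_rot: [[0.366, 0.931, -0.0], [0.931, -0.366, -0.002], [-0.002, 0.001, -1.0]]
wrist_force: [0.3, -0.8, -5.0]
width: 35.4
```

```bash
python3 go.py 532.4 298.9 80 79
```

```text
t 21.3 [530.8 300.  128.4] phi 68.6 w 35.4 F [ 0.3 -0.8 -5. ] q [-37.  38.   8.  95.  -7.  47. -47.]
[-0.0003  0.0019  0.0484] [  0.    0.1 -10.4]
```

Request:
send_rows(commands=[{"x": 0, "y": 0.002, "z": 0.02, "wx": 0, "wy": 0, "wz": -10.4}, {"x": 0, "y": 0.002, "z": 0.05, "wx": 0, "wy": 0, "wz": -10.4}, {"x": 0, "y": 0.002, "z": 0.07, "wx": 0, "wy": 0, "wz": -10.4}, {"x": 0, "y": 0.002, "z": 0.07, "wx": 0, "wy": 0, "wz": -10.4}, {"x": 0, "y": 0.002, "z": 0.07, "wx": 0, "wy": 0, "wz": -10.4}])

```text
t: 21.72
tcp_pos: [531.0, 297.9, 56.4]
tcp_rot: [[0.192, 0.981, -0.005], [0.981, -0.192, -0.005], [-0.006, -0.004, -1.0]]
wrist_force: [0.5, 0.4, -3.6]
width: 35.6
```

```bash
python3 go.py 532.4 298.9 25 79;python3 - <<'E'
from h import *
s=env.observe();p,d=optics.snapshot('wrist');cv2.imwrite('pics/w13.png',p);K,M=cam('wrist',s)
p,d=optics.snapshot('side');cv2.imwrite('pics/s13.png',cv2.resize(p[200:384,220:420],None,fx=3,fy=3))
E
```

```text
t 21.72 [531.  297.9  56.4] phi 78.9 w 35.6 F [ 0.5  0.4 -3.6] q [-34.  43.   4.  98.  -5.  39. -38.]
[0.0014 0.0013 0.0314] [-0.2  0.4 -0.1]
```

View pics/w13.png

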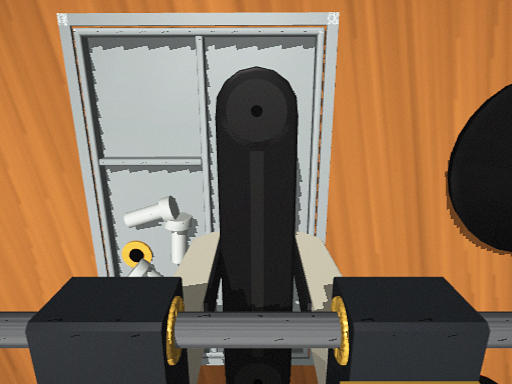

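View pics/s13.png

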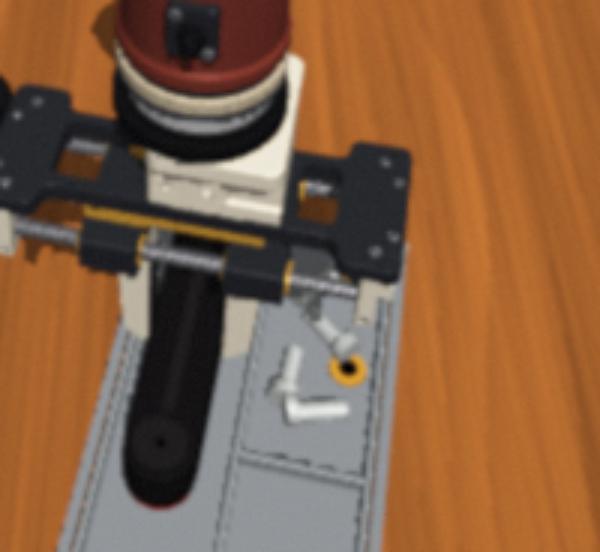

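Request:
send_rows(commands=[{"x": 0.001, "y": 0.002, "z": 0.015, "wx": -0.2, "wy": 0.4, "wz": 0}, {"x": 0.001, "y": 0.002, "z": 0.025, "wx": -0.2, "wy": 0.4, "wz": 0}, {"x": 0.001, "y": 0.002, "z": 0.031, "wx": -0.2, "wy": 0.4, "wz": 0}, {"x": 0.001, "y": 0.002, "z": 0.031, "wx": -0.2, "wy": 0.4, "wz": 0}, {"x": 0.001, "y": 0.002, "z": 0.031, "wx": -0.2, "wy": 0.4, "wz": 0}])

```text
t: 22.23
tcp_pos: [535.5, 300.0, 28.3]
tcp_rot: [[0.192, 0.981, 0.006], [0.981, -0.192, 0.004], [0.005, 0.005, -1.0]]
wrist_force: [0.1, -0.3, -3.6]
width: 35.7
```

```bash
python3 go.py 532.4 298.9 25 79
```

```text
t 22.23 [535.5 300.   28.3] phi 79.0 w 35.7 F [ 0.1 -0.3 -3.6] q [-34.  46.   4.  99.  -5.  35. -38.]
[-0.0016 -0.0028  0.0032] [ 0.3 -0.3 -0.1]
```

Request:
send_rows(commands=[{"x": -0.001, "y": -0.002, "z": 0.003, "wx": 0.3, "wy": -0.3, "wz": 0}, {"x": -0.001, "y": -0.002, "z": 0.003, "wx": 0.3, "wy": -0.3, "wz": 0}, {"x": -0.001, "y": -0.002, "z": 0.003, "wx": 0.3, "wy": -0.3, "wz": 0}, {"x": -0.001, "y": -0.002, "z": 0.003, "wx": 0.3, "wy": -0.3, "wz": 0}])

```text
t: 22.57
tcp_pos: [533.5, 299.5, 25.5]
tcp_rot: [[0.192, 0.981, 0.0], [0.981, -0.192, 0.0], [0.0, 0.0, -1.0]]
wrist_force: [0.7, 0.3, -4.0]
width: 35.4
```

Request:
send_rows(commands=[{"x": 0, "y": 0, "z": 0, "wx": 0, "wy": 0, "wz": 0}, {"x": 0, "y": 0, "z": 0, "wx": 0, "wy": 0, "wz": 0}, {"x": 0, "y": 0, "z": 0, "wx": 0, "wy": 0, "wz": 0}, {"x": 0, "y": 0, "z": -0.015, "wx": 0, "wy": 0, "wz": 0}, {"x": 0, "y": 0, "z": -0.04, "wx": 0, "wy": 0, "wz": 0}, {"x": 0, "y": 0, "z": -0.08, "wx": 0, "wy": 0, "wz": 0}, {"x": 0, "y": 0, "z": -0.12, "wx": 0, "wy": 0, "wz": 0}, {"x": 0, "y": 0, "z": -0.15, "wx": 0, "wy": 0, "wz": 0}, {"x": 0, "y": 0, "z": -0.15, "wx": 0, "wy": 0, "wz": 0}], fingers=0.048)

```text
t: 23.32
tcp_pos: [537.9, 301.7, 183.8]
tcp_rot: [[0.192, 0.981, 0.014], [0.981, -0.192, 0.009], [0.011, 0.012, -1.0]]
wrist_force: [0.8, -0.1, 0.1]
width: 48.3
```

```bash
python3 go.py 600 116 170 0 
```

```text
t 23.32 [537.9 301.7 183.8] phi 78.9 w 48.3 F [ 0.8 -0.1  0.1] q [-35.  34.   6.  92.  -4.  53. -39.]
[-0.1705  0.0964  0.0131] [ 0.2 -1.  78.9]
```

Request:
send_rows(commands=[{"x": -0.17, "y": 0.096, "z": 0.01, "wx": 0.2, "wy": -1, "wz": 86}, {"x": -0.17, "y": 0.096, "z": 0.01, "wx": 0.2, "wy": -1, "wz": 86}, {"x": -0.17, "y": 0.096, "z": 0.01, "wx": 0.2, "wy": -1, "wz": 86}, {"x": -0.17, "y": 0.096, "z": 0.01, "wx": 0.2, "wy": -1, "wz": 86}, {"x": -0.17, "y": 0.096, "z": 0.01, "wx": 0.2, "wy": -1, "wz": 86}, {"x": -0.17, "y": 0.096, "z": 0.01, "wx": 0.2, "wy": -1, "wz": 86}, {"x": -0.17, "y": 0.096, "z": 0.01, "wx": 0.2, "wy": -1, "wz": 86}, {"x": -0.17, "y": 0.096, "z": 0.01, "wx": 0.2, "wy": -1, "wz": 86}, {"x": -0.17, "y": 0.096, "z": 0.01, "wx": 0.2, "wy": -1, "wz": 86}, {"x": -0.17, "y": 0.096, "z": 0.01, "wx": 0.2, "wy": -1, "wz": 86}, {"x": -0.17, "y": 0.096, "z": 0.01, "wx": 0.2, "wy": -1, "wz": 86}, {"x": -0.17, "y": 0.096, "z": 0.01, "wx": 0.2, "wy": -1, "wz": 86}], fingers=0.068, squeeze=20)

```text
t: 24.32
tcp_pos: [599.6, 116.7, 173.1]
tcp_rot: [[0.992, -0.128, -0.0], [-0.128, -0.992, 0.002], [-0.0, -0.002, -1.0]]
wrist_force: [0.5, -0.5, 0.3]
width: 68.1
```

```bash
python3 go.py 666 117 80 -8;python3 - <<'E'
from h import *
s=env.observe();p,d=optics.snapshot('wrist');K,M=cam('wrist',s);cv2.imwrite('pics/w14.png',p);W=cloud(d,K,M)
m=(W[...,2]>26)&(W[...,2]<45)&(W[...,0]>620)&(W[...,0]<720)&(W[...,1]>70)&(W[...,1]<165)
P=W[m];print(len(P),P.min(0).round(1),P.max(0).round(1),cv2.minEnclosingCircle(P[:,:2].astype(np.float32)))
E
```

```text
t 24.32 [599.6 116.7 173.1] phi -7.3 w 68.1 F [ 0.5 -0.5  0.3] q [-30.  37.  29.  93. -21.  55. -91.]
[ 0.0658 -0.0086  0.0931] [-0.1  0.   0.7]
2299 [642.4  93.8  27.7] [687.7 139.1  34.8] ((665.0636596679688, 116.58081817626953), 22.828022003173828)
```

View pics/w14.png

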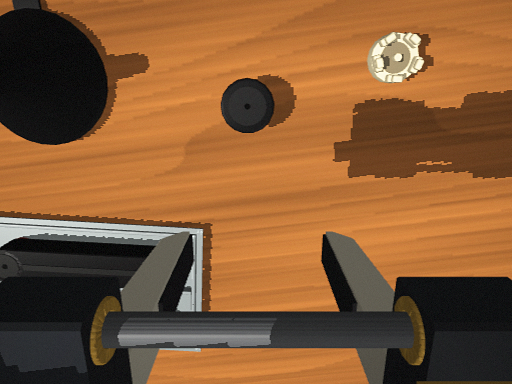

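Request:
send_rows(commands=[{"x": 0.03, "y": -0.004, "z": 0.02, "wx": 0, "wy": 0, "wz": 0.7}, {"x": 0.065, "y": -0.0083, "z": 0.05, "wx": 0, "wy": 0, "wz": 0.7}, {"x": 0.065, "y": -0.0083, "z": 0.09, "wx": 0, "wy": 0, "wz": 0.7}, {"x": 0.065, "y": -0.0083, "z": 0.105, "wx": 0, "wy": 0, "wz": 0.7}, {"x": 0.065, "y": -0.0083, "z": 0.105, "wx": 0, "wy": 0, "wz": 0.7}, {"x": 0.065, "y": -0.0083, "z": 0.105, "wx": 0, "wy": 0, "wz": 0.7}])

```text
t: 24.87
tcp_pos: [664.5, 116.7, 67.0]
tcp_rot: [[0.99, -0.142, -0.002], [-0.142, -0.99, 0.001], [-0.002, -0.001, -1.0]]
wrist_force: [-0.0, -1.0, 0.3]
width: 67.9
```

```bash
python3 go.py 665.1 116.6 20 -8
```

```text
t 24.87 [664.5 116.7  67. ] phi -8.2 w 67.9 F [-0.  -1.   0.3] q [-26.  49.  26.  86. -26.  50. -89.]
[0.0007 0.0001 0.047 ] [-0.1  0.1 -0.2]
```

Request:
send_rows(commands=[{"x": 0, "y": 0, "z": 0.025, "wx": 0, "wy": 0, "wz": 0}, {"x": 0, "y": 0, "z": 0.043, "wx": 0, "wy": 0, "wz": 0}, {"x": 0, "y": 0, "z": 0.047, "wx": 0, "wy": 0, "wz": 0}, {"x": 0, "y": 0, "z": 0.047, "wx": 0, "wy": 0, "wz": 0}, {"x": 0, "y": 0, "z": 0.047, "wx": 0, "wy": 0, "wz": 0}])

```text
t: 25.28
tcp_pos: [665.9, 116.8, 22.3]
tcp_rot: [[0.99, -0.141, 0.001], [-0.141, -0.99, 0.002], [0.001, -0.002, -1.0]]
wrist_force: [-0.4, 0.3, 0.1]
width: 68.3
```

Request:
send_rows(commands=[{"x": 0, "y": 0, "z": 0, "wx": 0, "wy": 0, "wz": 0}, {"x": 0, "y": 0, "z": 0, "wx": 0, "wy": 0, "wz": 0}, {"x": 0, "y": 0, "z": 0, "wx": 0, "wy": 0, "wz": 0}, {"x": 0, "y": 0, "z": 0, "wx": 0, "wy": 0, "wz": 0}, {"x": 0, "y": 0, "z": 0, "wx": 0, "wy": 0, "wz": 0}, {"x": 0, "y": 0, "z": 0, "wx": 0, "wy": 0, "wz": 0}], fingers=0.03)

```text
t: 25.78
tcp_pos: [666.4, 116.9, 23.2]
tcp_rot: [[0.99, -0.141, 0.003], [-0.141, -0.99, 0.002], [0.002, -0.002, -1.0]]
wrist_force: [-1.0, -0.6, 5.1]
width: 45.4
```

```bash
python3 go.py 481.1 381.2 110 -11 520 200 140 -11
```

```text
t 25.78 [666.4 116.9  23.2] phi -8.1 w 45.4 F [-1.  -0.6  5.1] q [-25.  53.  24.  88. -27.  46. -88.]
[-0.2205 -0.2358 -0.0867] [-0.1 -0.1  2.9]
[-0.1564 -0.0619 -0.117 ] [-0.1 -0.1  2.9]
```

Request:
send_rows(commands=[{"x": 0, "y": 0, "z": -0.03, "wx": 0, "wy": 0, "wz": 0}, {"x": -0.02, "y": 0, "z": -0.06, "wx": 0, "wy": 0, "wz": 0}, {"x": -0.16, "y": -0.06, "z": -0.1, "wx": 0, "wy": 0, "wz": 2.9}, {"x": -0.16, "y": -0.06, "z": -0.1, "wx": 0, "wy": 0, "wz": 2.9}, {"x": -0.16, "y": -0.06, "z": -0.1, "wx": 0, "wy": 0, "wz": 2.9}, {"x": -0.16, "y": -0.06, "z": -0.1, "wx": 0, "wy": 0, "wz": 2.9}, {"x": -0.22, "y": -0.236, "z": -0.09, "wx": 0, "wy": 0, "wz": 2.9}, {"x": -0.22, "y": -0.236, "z": -0.09, "wx": 0, "wy": 0, "wz": 2.9}, {"x": -0.22, "y": -0.236, "z": -0.09, "wx": 0, "wy": 0, "wz": 2.9}, {"x": -0.22, "y": -0.236, "z": -0.09, "wx": 0, "wy": 0, "wz": 2.9}, {"x": -0.22, "y": -0.236, "z": -0.09, "wx": 0, "wy": 0, "wz": 2.9}, {"x": -0.22, "y": -0.236, "z": -0.09, "wx": 0, "wy": 0, "wz": 2.9}])

```text
t: 26.78
tcp_pos: [477.6, 389.4, 111.6]
tcp_rot: [[0.984, -0.179, -0.001], [-0.179, -0.984, 0.006], [-0.002, -0.006, -1.0]]
wrist_force: [-0.3, 0.3, 0.5]
width: 45.6
```

```bash
python3 go.py 481.1 381.2 60 -11;python3 - <<'E'
from h import *
s=env.observe();p,d=optics.snapshot('wrist');K,M=cam('wrist',s);cv2.imwrite('pics/td15.png',topdown(p,d,K,M,400,620,170,450,2.5**-1,11))
E
```

```text
t 26.78 [477.6 389.4 111.6] phi -10.3 w 45.6 F [-0.3  0.3  0.5] q [ -59.   42.   30.   96.  -27.   49. -117.]
[0.005  0.0077 0.0516] [-0.3  0.1  0.7]
```

View pics/td15.png

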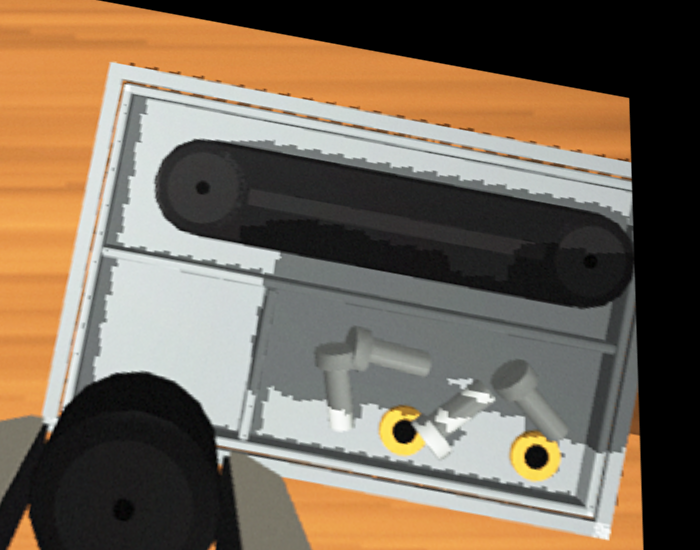

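Request:
send_rows(commands=[{"x": 0.005, "y": 0.0075, "z": 0.02, "wx": -0.3, "wy": 0, "wz": 0.7}, {"x": 0.005, "y": 0.0075, "z": 0.045, "wx": -0.3, "wy": 0, "wz": 0.7}, {"x": 0.005, "y": 0.0075, "z": 0.065, "wx": -0.3, "wy": 0, "wz": 0.7}, {"x": 0.005, "y": 0.0075, "z": 0.068, "wx": -0.3, "wy": 0, "wz": 0.7}, {"x": 0.005, "y": 0.0075, "z": 0.068, "wx": -0.3, "wy": 0, "wz": 0.7}, {"x": 0.005, "y": 0.0075, "z": 0.068, "wx": -0.3, "wy": 0, "wz": 0.7}])

```text
t: 27.33
tcp_pos: [484.2, 375.6, 44.9]
tcp_rot: [[0.98, -0.198, 0.001], [-0.198, -0.98, -0.003], [0.002, 0.003, -1.0]]
wrist_force: [-0.3, 0.3, -0.4]
width: 45.6
```

```bash
python3 go.py 481.5 381.2 26 -11
```

```text
t 27.33 [484.2 375.6  44.9] phi -11.4 w 45.6 F [-0.3  0.3 -0.4] q [ -56.   47.   27.   98.  -30.   42. -115.]
[-0.0038 -0.005   0.0189] [ 0.1 -0.1 -0.4]
```

Request:
send_rows(commands=[{"x": -0.003, "y": -0.005, "z": 0.005, "wx": 0, "wy": 0, "wz": 0}, {"x": -0.003, "y": -0.005, "z": 0.012, "wx": 0, "wy": 0, "wz": 0}, {"x": -0.003, "y": -0.005, "z": 0.018, "wx": 0, "wy": 0, "wz": 0}, {"x": -0.003, "y": -0.005, "z": 0.0185, "wx": 0, "wy": 0, "wz": 0}, {"x": -0.003, "y": -0.005, "z": 0.0185, "wx": 0, "wy": 0, "wz": 0}])

```text
t: 27.75
tcp_pos: [482.1, 381.1, 26.2]
tcp_rot: [[0.98, -0.198, 0.001], [-0.198, -0.98, -0.003], [0.001, 0.003, -1.0]]
wrist_force: [0.0, -0.4, -0.8]
width: 45.5
```

```bash
python3 go.py 481.5 381.2 26 -11
```

```text
t 27.75 [482.1 381.1  26.2] phi -11.4 w 45.5 F [ 0.  -0.4 -0.8] q [ -56.   49.   27.   99.  -31.   40. -114.]
[-0.0006  0.      0.0002] [ 0.2 -0.1 -0.4]
```

Request:
send_rows(commands=[{"x": 0, "y": 0, "z": 0, "wx": 0, "wy": 0, "wz": 0}, {"x": 0, "y": 0, "z": 0, "wx": 0, "wy": 0, "wz": 0}, {"x": 0, "y": 0, "z": 0, "wx": 0, "wy": 0, "wz": 0}, {"x": 0, "y": 0, "z": 0, "wx": 0, "wy": 0, "wz": 0}, {"x": 0, "y": 0, "z": -0.015, "wx": 0, "wy": 0, "wz": 0}, {"x": 0, "y": 0, "z": -0.04, "wx": 0, "wy": 0, "wz": 0}, {"x": 0, "y": 0, "z": -0.08, "wx": 0, "wy": 0, "wz": 0}, {"x": 0, "y": 0, "z": -0.12, "wx": 0, "wy": 0, "wz": 0}, {"x": 0, "y": 0, "z": -0.15, "wx": 0, "wy": 0, "wz": 0}], fingers=0.064)

```text
t: 28.5
tcp_pos: [482.9, 381.6, 179.5]
tcp_rot: [[0.98, -0.198, 0.004], [-0.198, -0.98, -0.002], [0.004, 0.001, -1.0]]
wrist_force: [0.5, 0.6, 1.0]
width: 64.0
```

Request:
send_rows(commands=[{"x": -0.04, "y": 0.06, "z": -0.05, "wx": 0, "wy": 0, "wz": 0}, {"x": -0.04, "y": 0.06, "z": -0.05, "wx": 0, "wy": 0, "wz": 0}, {"x": -0.04, "y": 0.06, "z": -0.05, "wx": 0, "wy": 0, "wz": 0}, {"x": -0.04, "y": 0.06, "z": -0.05, "wx": 0, "wy": 0, "wz": 0}, {"x": -0.04, "y": 0.06, "z": -0.05, "wx": 0, "wy": 0, "wz": 0}])

```text
t: 28.92
tcp_pos: [431.6, 331.5, 229.4]
tcp_rot: [[0.98, -0.198, 0.004], [-0.198, -0.98, -0.0], [0.004, -0.001, -1.0]]
wrist_force: [-0.2, -0.5, 0.3]
width: 64.0
```

```bash
cat > look.py <<'E'
import sys
from h import *
s=env.observe();print(s['t'],s['tcp_pos'].round(1))
p,d=optics.snapshot('wrist');K,M=cam('wrist',s);cv2.imwrite(f'pics/{sys.argv[1]}.png',p);np.savez(f'pics/{sys.argv[1]}.npz',p=p,d=d,M=M,K=K)
E
python3 look.py w16
```

```text
28.9167 [431.6 331.5 229.4]
```

View pics/w16.png

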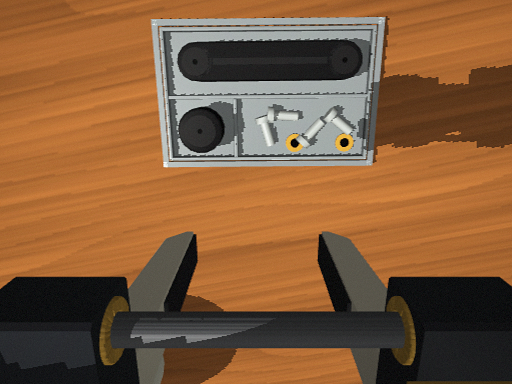

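Request:
send_rows(commands=[{"x": 0.0, "y": 0.6, "z": 0, "wx": 0, "wy": 0, "wz": -12}, {"x": 0.0, "y": 0.6, "z": 0, "wx": 0, "wy": 0, "wz": -12}, {"x": 0.0, "y": 0.6, "z": 0, "wx": 0, "wy": 0, "wz": -12}, {"x": 0.0, "y": 0.6, "z": 0, "wx": 0, "wy": 0, "wz": -12}, {"x": 0.0, "y": 0.6, "z": 0, "wx": 0, "wy": 0, "wz": -12}, {"x": 0.0, "y": 0.6, "z": 0, "wx": 0, "wy": 0, "wz": -12}, {"x": 0.0, "y": 0.6, "z": 0, "wx": 0, "wy": 0, "wz": -12}, {"x": 0.0, "y": 0.6, "z": 0, "wx": 0, "wy": 0, "wz": -12}, {"x": 0.0, "y": 0.6, "z": 0, "wx": 0, "wy": 0, "wz": -12}, {"x": 0.0, "y": 0.6, "z": 0, "wx": 0, "wy": 0, "wz": -12}, {"x": 0.0, "y": 0.6, "z": 0, "wx": 0, "wy": 0, "wz": -12}, {"x": 0.0, "y": 0.6, "z": 0, "wx": 0, "wy": 0, "wz": -12}])

```text
t: 29.97
tcp_pos: [332.9, -161.0, 228.6]
tcp_rot: [[1.0, 0.012, 0.002], [0.012, -1.0, -0.002], [0.002, 0.002, -1.0]]
wrist_force: [0.9, -0.2, -0.2]
width: 64.1
```

```bash
python3 go.py 430 -290 230 0
```

```text
t 29.97 [ 332.9 -161.   228.6] phi 0.7 w 64.1 F [ 0.9 -0.2 -0.2] q [-14.  13.  45. 124. -13.  47. -51.]
[ 0.0955  0.1302 -0.0009] [ 0.1 -0.1  0.7]
```

Request:
send_rows(commands=[{"x": 0.095, "y": 0.13, "z": 0, "wx": 0, "wy": 0, "wz": 0}, {"x": 0.095, "y": 0.13, "z": 0, "wx": 0, "wy": 0, "wz": 0}, {"x": 0.095, "y": 0.13, "z": 0, "wx": 0, "wy": 0, "wz": 0}, {"x": 0.095, "y": 0.13, "z": 0, "wx": 0, "wy": 0, "wz": 0}, {"x": 0.095, "y": 0.13, "z": 0, "wx": 0, "wy": 0, "wz": 0}, {"x": 0.095, "y": 0.13, "z": 0, "wx": 0, "wy": 0, "wz": 0}, {"x": 0.095, "y": 0.13, "z": 0, "wx": 0, "wy": 0, "wz": 0}])

```text
t: 30.55
tcp_pos: [429.2, -289.1, 227.5]
tcp_rot: [[1.0, 0.013, -0.001], [0.013, -1.0, -0.001], [-0.001, 0.001, -1.0]]
wrist_force: [-0.6, -0.1, 0.9]
width: 64.3
```

```bash
python3 look.py w17; python3 - <<'E'
from h import *
def tray(n,c,a,items):
    f=np.load(f'pics/{n}.npz');W=cloud(f['d'],f['K'],f['M']);a=np.radians(a)
    Q=W.copy();D=W[...,:2]-np.array(c);Q[...,0]=D@[np.cos(a),np.sin(a)];Q[...,1]=D@[-np.sin(a),np.cos(a)]
    for nm,x0,x1,y0,y1,zl in items:
        m=(Q[...,0]>x0)&(Q[...,0]<x1)&(Q[...,1]>y0)&(Q[...,1]<y1)
        fl=Q[m&(Q[...,2]<9)];P=Q[m&(Q[...,2]>zl)]
        A=np.c_[P[:,:2],np.ones(len(P))];k=np.linalg.lstsq(A,P[:,2],rcond=None)[0]
        r=cv2.minAreaRect(P[:,:2].astype(np.float32))
        print(nm,'floor',np.median(fl[:,2]).round(1),'top',np.median(P[:,2]).round(1),'rect',np.round(r[0],1),np.round(r[1],1),round(r[2],1),'tilt',np.hypot(*k[:2]).round(3))
tray('w16',(500,305.2),-11,[('long',4,62,-103,103,29),('puck',-62,-4,40,103,31)])
tray('w17',(492.2,-315.4),5.5,[('L+',-68,68,37,95,29),('L-',-68,68,-95,-37,29),('cap',-68,-4,-29,29,17)])
p,d=optics.snapshot('scene');cv2.imwrite('pics/sc17.png',cv2.resize(p[120:300,110:450],None,fx=2.3,fy=2.3))
E
```

```text
30.55 [ 429.2 -289.1  227.5]
long floor 2.8 top 33.0 rect [33.3 -0.2] [ 36.1 179.2] 0.2 tilt 0.001
puck floor 2.9 top 325.0 rect [-34.3  65.3] [55.4 45.2] 77.0 tilt 4.975
L+ floor 2.9 top 318.5 rect [-5.4 66.9] [123.3  50.4] 10.3 tilt 2.691
L- floor 2.8 top 33.0 rect [  2.3 -67.7] [109.   35.7] 0.7 tilt 0.008
cap floor 2.9 top 319.9 rect [-35.5  -1.9] [51.2 47.9] 43.2 tilt 1.482
```

View pics/w17.png

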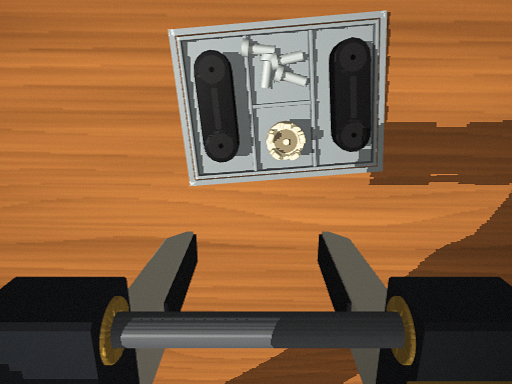

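View pics/sc17.png

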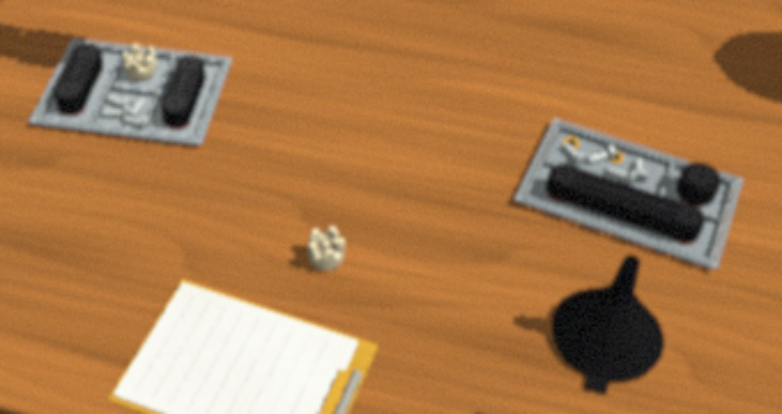

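```bash
python3 - <<'E'
from h import *
def tray(n,c,a,items):
    f=np.load(f'pics/{n}.npz');W=cloud(f['d'],f['K'],f['M']);a=np.radians(a)
    Q=W.copy();D=W[...,:2]-np.array(c);Q[...,0]=D@[np.cos(a),np.sin(a)];Q[...,1]=D@[-np.sin(a),np.cos(a)]
    for nm,x0,x1,y0,y1,zl in items:
        m=(Q[...,0]>x0)&(Q[...,0]<x1)&(Q[...,1]>y0)&(Q[...,1]<y1)
        P=Q[m&(Q[...,2]>zl)&(Q[...,2]<60)]
        A=np.c_[P[:,:2],np.ones(len(P))];k=np.linalg.lstsq(A,P[:,2],rcond=None)[0]
        r=cv2.minAreaRect(P[:,:2].astype(np.float32))
        print(nm,'top',np.median(P[:,2]).round(1),P[:,2].max().round(1),'rect',np.round(r[0],1),np.round(r[1],1),round(r[2],1),'tilt',np.hypot(*k[:2]).round(3))
tray('w16',(500,305.2),-11,[('puck',-62,-4,40,103,31)])
tray('w17',(492.2,-315.4),5.5,[('L+',-68,68,37,95,29),('cap',-68,-4,-29,29,22),('captips',-68,-4,-29,29,37)])
E
```

```text
puck top 35.2 39.1 rect [-33.1  70.4] [45.  44.5] 89.3 tilt 0.01
L+ top 33.1 35.9 rect [ 2.7 67.3] [108.5  36.2] 0.2 tilt 0.005
cap top 26.8 40.3 rect [-36.1   0.5] [38.7 39.4] 76.7 tilt 0.003
captips top 38.6 40.3 rect [-35.2   0.2] [37.3 36.3] 84.0 tilt 0.006
```

```bash
python3 - <<'E'
from station import order,env
print(env.observe()['t'],order.job_done())
E
```

```text
the job is handed in; nothing more can be done
30.65 None
```

Both kits are made up and the job was handed in at about 30.7 s of the 109 s allowed.

**Placing:** The two short links are in the lanes of the two-lane tray, with the vent cap nearest that tray in its empty bay. The long link and the post cover are in the long-lane tray. One grasp failed: I lifted off the first short link before the slow fingers had closed. The link did not move, and the second try held.

**Last checks (wrist depth camera, tray frames):**

| Piece | Offset from bay centre | Top height (mm) | Expected (mm) |
|---|---|---|---|
| Short links | within about 3 mm | 33 | 33 |
| Long link | within about 1 mm | 33.0 | 33 |
| Vent cap | within about 1 mm | 38.6 (tips) | 39 |
| Post cover | within about 1 mm | 35.2 | 35 |

- **Flatness:** Fitted tilts were all 0.01 rad or less, and the links were within about 1° of their lanes.
- **Second cap and funnel:** The last scene picture shows both standing upright. The robot was never sent to touch either one, but I judged their final positions by eye only.
- **Disagreements:** My first run of the check script gave nonsense for three pieces because it counted the gripper as part of them. With the gripper left out, the values are the ones in the table. No final check failed.

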